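Eject, hang and pull-check drive heads

ROBOT

A 7-joint arm with a two-finger parallel gripper is mounted at the origin on the work surface. World frame = base frame: x ahead of the robot, y to its left, z up, the work surface at z = 0. Lengths are in m, angles in degrees, forces in N, time in s.
With the tool pointing down it reaches from about 0.425 to 0.875 m from the base axis. Payload 9.9 kg.
Tool frame: the origin (TCP) lies at the very end of the fingers, on their centre line; the grasp point (between the pads) lies 19 mm behind it; z points along the fingers, y is the direction in which the jaws open and shut (so a half turn about z gives the same grasp; the last joint's range is limited). The gripper opens to 85 mm and grips with 20 to 120 N. Pads are 22 mm wide; open, the fingers measure 114 mm over their backs; the gripper's body (76 mm by 85 mm) begins 54 mm behind the grasp point. The pads swing forward as they close: fully open they stand 13 mm farther back than shut.
Start: joints at [-73.957, 32.985, 1.427, 82.34, -0.859, 64.687, -3.237], TCP at [0.24, 0.631, 0.231] pointing down, gripper open.
Joint ranges: [-157.87, 157.87], [-19.46, 123.44], [-87.15, 90], [11.01, 140.99], [-62.26, 242.26], [9.8, 113.94], [-161.44, 161.44]. Speed limits (degrees/s): [127.2, 127.2, 172.46, 172.46, 180, 180, 180].

INTERFACE

Orientations are given as a 3x3 rotation matrix whose columns are the frame's x, y, z axes.
In Python, from rig import bot, viewer gives the robot as it stands.
- The arm moves only by the shell command python3 -m inch 'ROWS' [FORCE]. ROWS is JSON, a list of rows, each an object of numbers: "x", "y", "z": the shift along the tool's x, y, z in cm; "twist": the turn about the tool's z in rad; "claw": the gripper command: -1 is shut, 1 is fully open, values between are in proportion. A call has 1 to 8 rows; each row shifts and turns the commanded pose from where the row before left it, along the tool's axes as they then stand; what a row does not reach is not made up. A row lasts 1/10 s, in which the tool goes at most 50 mm and 8.59 degrees, less where a joint would pass 70% of its speed; a pose out of reach is approached as far as the arm can. A call with a gripper value outside its range is refused whole. The fingers move at their own pace and stop on an object; FORCE is the grip in N (left out, the last holds). Time passes only in rows, so rows that do not move let the fingers close. It gives the time, the measured TCP pose, the force and the opening at its end, in the units of the state.
- bot.read_state(): the state, without advancing time (a new reading comes with each control period).
- viewer.snapshot(name): name is "side" or "top"; returns a dict with "img" (420x560x3 uint8, red, green, blue), "range_z" (420x560 float32, m along the optical axis (not along the pixel's ray), 0 where there is no reading), "mtx" (3x3 intrinsics, pixels), "pose" (4x4, takes a point from camera to world coordinates). Camera axes: x right, y up, looking along -z (the intrinsics and any distortion apply to the point x, -y, -z); pixel columns grow to the right and rows downward; lengths in m; the calibration is good to about 2 mm. A picture is of the moment at which its call begins.
- bot.close_job(): hands the job in, once; it reports no verdict.
The state is a dict: "clock": time; "joints": joint angles; "qd": joint speeds; "effort": joint torques, N m; "ee_pos": TCP position; "orientation": TCP orientation; "contact_force": force on the tool from outside, world axes, zero at the start; "moment": the same for the moment, N m; "width": finger opening in m.
Only numpy, scipy, OpenCV 4.12 (cv2) and the standard library are available. Lean on these libraries where they do the work, as an engineer would, in place of code of your own. Each camera call takes 0.05 s, during which the arm holds its last target.

TASK

Press the fixture's red ejector lever fully down so the drive head in its pocket rises, then hang that head and every other drive head standing on the bench by its loop on a free hook of the rack. Before moving away from each head you have hung, tug it gently downwards until its hook slides down to show the green band, to prove it is held; work the hooks only through the heads, never by pushing on them with the fingers. Leave everything else on the bench alone.

Things in the scene. Friction and masses are not known exactly. Their poses are not given: they have to be found in the camera images.
- head_a: drive head, 120 mm high, 0.25 kg: black motor block with a blue band, 64 x 64 x 46 mm high, standing upright, and on top an orange loop, 38 mm wide along the head's y, 14 mm thick along its x. Same after a half turn. Origin: centre of underside, z up. Always present; starts down in the fixture's pocket, its top about flush with the fixture's
- head_b: drive head, 120 mm high, 0.25 kg: black motor block with a blue band, 64 x 64 x 46 mm high, standing upright, and on top an orange loop, 38 mm wide along the head's y, 14 mm thick along its x. Same after a half turn. Origin: centre of underside, z up. Stands loose on the bench; may be absent
- head_c: drive head, 120 mm high, 0.25 kg: black motor block with a blue band, 64 x 64 x 46 mm high, standing upright, and on top an orange loop, 38 mm wide along the head's y, 14 mm thick along its x. Same after a half turn. Origin: centre of underside, z up. Stands loose on the bench; may be absent
- head_d: drive head, 120 mm high, 0.25 kg: black motor block with a blue band, 64 x 64 x 46 mm high, standing upright, and on top an orange loop, 38 mm wide along the head's y, 14 mm thick along its x. Same after a half turn. Origin: centre of underside, z up. Stands loose on the bench; may be absent
- head_a_eye (a point): head_a: centre of the face of its loop that rests on a hook, 92 mm above the head's underside; axes as the head's. Below it a window, 26 mm wide and 42 mm high, open along x; above it a solid top block, 38 (y) x 14 (x) x 28 mm high. Lift by that block across its 38 mm (fingers closing along y), so that the window stays free
- head_b_eye (a point): head_b: centre of the face of its loop that rests on a hook, 92 mm above the head's underside; axes as the head's. Below it a window, 26 mm wide and 42 mm high, open along x; above it a solid top block, 38 (y) x 14 (x) x 28 mm high. Lift by that block across its 38 mm (fingers closing along y), so that the window stays free
- head_c_eye (a point): head_c: centre of the face of its loop that rests on a hook, 92 mm above the head's underside; axes as the head's. Below it a window, 26 mm wide and 42 mm high, open along x; above it a solid top block, 38 (y) x 14 (x) x 28 mm high. Lift by that block across its 38 mm (fingers closing along y), so that the window stays free
- head_d_eye (a point): head_d: centre of the face of its loop that rests on a hook, 92 mm above the head's underside; axes as the head's. Below it a window, 26 mm wide and 42 mm high, open along x; above it a solid top block, 38 (y) x 14 (x) x 28 mm high. Lift by that block across its 38 mm (fingers closing along y), so that the window stays free
- fixture: fixed white press fixture, 110 x 110 mm (foot 130 mm), 128 mm high; a 70 mm square pocket open at the top holds a head on a lift plate 12 mm above the bench, 52 mm higher when the lever is fully down. Origin: centre of the foot on the bench; the lever is on its -x side
- eject_lever (a joint): ejector lever of the fixture (rad): 0 = up (leaning 0.34 rad above level), 0.68 = fully down. Pushing its red pad down (about 10 N) raises the lift plate, 76 mm per rad; friction keeps it where it is left
- lever_pad (a point): centre of the upper face of the lever's red pad (36 x 44 mm); starts about 134 mm above the bench, ends about 66 mm lower, on an arc of 100 mm radius about a level axis along the fixture's y, 95 mm above the bench and 65 mm to -x of the fixture's origin
- rack: fixed rack: foot 100 x 400 mm, four thin uprights 110 mm apart along its y, 292 mm high. Origin: centre of the foot's underside. Its hooks point to its -x (towards the robot)
- hook_1 (a joint): how far hook_1 has slid down its upright (m): 0 = up, 0.020 = bottom stop. A pull-check hook: it stays up under a head's weight, slides when the hung head is pulled down with about 5 N more, stays where it is left, and uncovers a green band on the upright. Checked when more than half way down
- hook_1_seat (a point): middle of the top of hook_1's level steel bar (9 mm thick) where a loop should rest, 254.5 mm above the bench with the hook up; axes as the rack's. The bar runs along x: its front end turns up, reaching 54 mm to -x and 16 mm above this point (the window must pass over it); 42 mm to +x is the white sliding block, 26 mm wide
- hook_2 (a joint): how far hook_2 has slid down its upright (m): 0 = up, 0.020 = bottom stop. A pull-check hook: it stays up under a head's weight, slides when the hung head is pulled down with about 5 N more, stays where it is left, and uncovers a green band on the upright. Checked when more than half way down
- hook_2_seat (a point): middle of the top of hook_2's level steel bar (9 mm thick) where a loop should rest, 254.5 mm above the bench with the hook up; axes as the rack's. The bar runs along x: its front end turns up, reaching 54 mm to -x and 16 mm above this point (the window must pass over it); 42 mm to +x is the white sliding block, 26 mm wide
- hook_3 (a joint): how far hook_3 has slid down its upright (m): 0 = up, 0.020 = bottom stop. A pull-check hook: it stays up under a head's weight, slides when the hung head is pulled down with about 5 N more, stays where it is left, and uncovers a green band on the upright. Checked when more than half way down
- hook_3_seat (a point): middle of the top of hook_3's level steel bar (9 mm thick) where a loop should rest, 254.5 mm above the bench with the hook up; axes as the rack's. The bar runs along x: its front end turns up, reaching 54 mm to -x and 16 mm above this point (the window must pass over it); 42 mm to +x is the white sliding block, 26 mm wide
- hook_4 (a joint): how far hook_4 has slid down its upright (m): 0 = up, 0.020 = bottom stop. A pull-check hook: it stays up under a head's weight, slides when the hung head is pulled down with about 5 N more, stays where it is left, and uncovers a green band on the upright. Checked when more than half way down
- hook_4_seat (a point): middle of the top of hook_4's level steel bar (9 mm thick) where a loop should rest, 254.5 mm above the bench with the hook up; axes as the rack's. The bar runs along x: its front end turns up, reaching 54 mm to -x and 16 mm above this point (the window must pass over it); 42 mm to +x is the white sliding block, 26 mm wide
- parts_bin: blue open bin, 160 x 120 x 70 mm; a bystander, to be left alone
- spray_can: yellow can, 140 mm high; a bystander, to be left alone
- driver: screwdriver lying on the bench; a bystander, to be left alone
- screw_cup: white cup, 60 mm high; a bystander, to be left alone

How it is judged (in metres and radians):
On the way:
1. the ejector lever is pressed down and the head has risen in its pocket (value of joint eject_lever above 0.55 rad and z of head_a in the frame of fixture above 0.045 m and horizontal distance between head_a and fixture below 0.015 m), for 0.2 s.
At the end, for the whole second after the job is handed in: every drive head present hangs by its loop from a hook (the loop's resting face within 55 mm of the middle of the hook's bar) and each such hook has been pulled down more than 10 mm (((distance between head_a_eye and hook_1_seat below 0.055 m and value of joint hook_1 above 0.01 m) or (distance between head_a_eye and hook_2_seat below 0.055 m and value of joint hook_2 above 0.01 m) or (distance between head_a_eye and hook_3_seat below 0.055 m and value of joint hook_3 above 0.01 m) or (distance between head_a_eye and hook_4_seat below 0.055 m and value of joint hook_4 above 0.01 m)) and ((distance between head_b_eye and hook_1_seat below 0.055 m and value of joint hook_1 above 0.01 m) or (distance between head_b_eye and hook_2_seat below 0.055 m and value of joint hook_2 above 0.01 m) or (distance between head_b_eye and hook_3_seat below 0.055 m and value of joint hook_3 above 0.01 m) or (distance between head_b_eye and hook_4_seat below 0.055 m and value of joint hook_4 above 0.01 m)) and ((distance between head_c_eye and hook_1_seat below 0.055 m and value of joint hook_1 above 0.01 m) or (distance between head_c_eye and hook_2_seat below 0.055 m and value of joint hook_2 above 0.01 m) or (distance between head_c_eye and hook_3_seat below 0.055 m and value of joint hook_3 above 0.01 m) or (distance between head_c_eye and hook_4_seat below 0.055 m and value of joint hook_4 above 0.01 m)) and ((distance between head_d_eye and hook_1_seat below 0.055 m and value of joint hook_1 above 0.01 m) or (distance between head_d_eye and hook_2_seat below 0.055 m and value of joint hook_2 above 0.01 m) or (distance between head_d_eye and hook_3_seat below 0.055 m and value of joint hook_3 above 0.01 m) or (distance between head_d_eye and hook_4_seat below 0.055 m and value of joint hook_4 above 0.01 m))); the robot touches nothing.
It fails at once if a hook is pushed with the fingers (over 6 N) (contact force between the fingers and hook_1 above 6 N or contact force between the fingers and hook_2 above 6 N or contact force between the fingers and hook_3 above 6 N or contact force between the fingers and hook_4 above 6 N).
It fails at once if a hung head is tugged roughly (over 30 N on its hook) (contact force between any of head_a, head_b, head_c, head_d and hook_1 above 30 N or contact force between any of head_a, head_b, head_c, head_d and hook_2 above 30 N or contact force between any of head_a, head_b, head_c, head_d and hook_3 above 30 N or contact force between any of head_a, head_b, head_c, head_d and hook_4 above 30 N).
It fails at once if a head was hung and left (gripper over 150 mm from its loop) without the tug (hook down less than 10 mm) ((value of joint hook_1 below 0.01 m and ((contact force between head_a and hook_1 above 0.5 N and distance between the grasp point and head_a_eye above 0.15 m) or (contact force between head_b and hook_1 above 0.5 N and distance between the grasp point and head_b_eye above 0.15 m) or (contact force between head_c and hook_1 above 0.5 N and distance between the grasp point and head_c_eye above 0.15 m) or (contact force between head_d and hook_1 above 0.5 N and distance between the grasp point and head_d_eye above 0.15 m))) or (value of joint hook_2 below 0.01 m and ((contact force between head_a and hook_2 above 0.5 N and distance between the grasp point and head_a_eye above 0.15 m) or (contact force between head_b and hook_2 above 0.5 N and distance between the grasp point and head_b_eye above 0.15 m) or (contact force between head_c and hook_2 above 0.5 N and distance between the grasp point and head_c_eye above 0.15 m) or (contact force between head_d and hook_2 above 0.5 N and distance between the grasp point and head_d_eye above 0.15 m))) or (value of joint hook_3 below 0.01 m and ((contact force between head_a and hook_3 above 0.5 N and distance between the grasp point and head_a_eye above 0.15 m) or (contact force between head_b and hook_3 above 0.5 N and distance between the grasp point and head_b_eye above 0.15 m) or (contact force between head_c and hook_3 above 0.5 N and distance between the grasp point and head_c_eye above 0.15 m) or (contact force between head_d and hook_3 above 0.5 N and distance between the grasp point and head_d_eye above 0.15 m))) or (value of joint hook_4 below 0.01 m and ((contact force between head_a and hook_4 above 0.5 N and distance between the grasp point and head_a_eye above 0.15 m) or (contact force between head_b and hook_4 above 0.5 N and distance between the grasp point and head_b_eye above 0.15 m) or (contact force between head_c and hook_4 above 0.5 N and distance between the grasp point and head_c_eye above 0.15 m) or (contact force between head_d and hook_4 above 0.5 N and distance between the grasp point and head_d_eye above 0.15 m)))).
It fails at once if a bystander is disturbed (moved over 40 mm) (distance of any of parts_bin, spray_can, driver, screw_cup from where it was at the start of the episode above 0.04 m).
Of head_b, head_c, head_d only 2 to 3 are there at a start; the rules pass over those that are not, and their reading is None.
At some moment in a run one of head_b, head_c, head_d may be knocked a few centimetres aside while the robot is not near it.
It also fails if it takes over 210 s, if anything falls off the work surface, if the arm or the gripper's body presses on something with over 40 N, if the wrist force passes 120 N, or if a joint passes its speed limit or range.

## Working session

There is one attempt and no reset: what is moved stays moved. The work goes in short steps, Python scripts to look and compute and a shell command to move; the robot and the scene stay as the last step left them, time stands still between calls to the robot, and variables do not carry over. Pictures are saved under pics/ and viewed, and the job is handed in when it is done.

```bash
ls; mkdir -p pics; cat > h.py <<'E'
import numpy as np, cv2
from rig import bot, viewer
def snap(cam,name):
    s=viewer.snapshot(cam); cv2.imwrite(f'pics/{name}.png',cv2.cvtColor(s['img'],cv2.COLOR_RGB2BGR)); np.savez(f'{name}.npz',**s); return s
def cloud(s):
    d=s['range_z']; K=s['mtx']; h,w=d.shape
    u,v=np.meshgrid(np.arange(w),np.arange(h))
    X=(u-K[0,2])/K[0,0]*d; Y=(v-K[1,2])/K[1,1]*d
    P=np.stack([X,-Y,-d,np.ones_like(d)],-1)@np.asarray(s['pose']).T
    return P[...,:3]
E
python3 - <<'E'
from h import *
print(bot.read_state())
for c in ('top','side'):
    s=snap(c,c+'0'); print({k:(v if k in('mtx','pose') else None) for k,v in s.items()}, s.keys())
E
```

```text
pics
{'clock': 0.0, 'joints': array([-73.95650392,  33.0343529 ,   1.4237835 ,  82.38653713,
        -0.85742894,  64.68599565,  -3.2372195 ]), 'qd': array([ 0.04029194,  0.05978152, -0.12319479, -0.09886058, -0.02949802,
       -0.07097143, -0.00073017]), 'effort': array([-4.85834535e-04, -7.65775752e+01,  2.25084051e+00, -2.85962319e+01,
        1.55242067e-02,  1.25466246e-02,  2.41256615e-07]), 'ee_pos': array([0.24003899, 0.63039334, 0.2304223 ]), 'orientation': array([[-9.34562953e-01,  3.55797491e-01, -4.81195928e-04],
       [ 3.55797795e-01,  9.34561573e-01, -1.61070827e-03],
       [-1.23378740e-04, -1.67651673e-03, -9.99998587e-01]]), 'contact_force': array([0.12255834, 0.45267854, 1.11737693]), 'moment': array([-0.0433427 ,  0.03309686, -0.06092174]), 'width': 0.08538540729761825}
{'img': None, 'range_z': None, 'mtx': array([[414.01368619,   0.        , 285.96599777],
       [  0.        , 414.01368619, 201.44618803],
       [  0.        ,   0.        ,   1.        ]]), 'pose': array([[ 0.02438929,  0.9889588 , -0.14616998,  0.39623185],
       [-0.99949156,  0.02111833, -0.02388819,  0.10302931],
       [-0.02053757,  0.14667828,  0.98897103,  1.16618616],
       [ 0.        ,  0.        ,  0.        ,  1.        ]])} dict_keys(['img', 'range_z', 'mtx', 'pose'])
{'img': None, 'range_z': None, 'mtx': array([[506.6143298 ,   0.        , 275.66055326],
       [  0.        , 506.6143298 , 223.54049846],
       [  0.        ,   0.        ,   1.        ]]), 'pose': array([[ 0.92153037,  0.20231062, -0.33143958,  0.10481381],
       [-0.388305  ,  0.47791895, -0.78791669, -0.98165135],
       [-0.00100266,  0.8547888 ,  0.51897505,  0.88059372],
       [ 0.        ,  0.        ,  0.        ,  1.        ]])} dict_keys(['img', 'range_z', 'mtx', 'pose'])
```

View pics/top0.png

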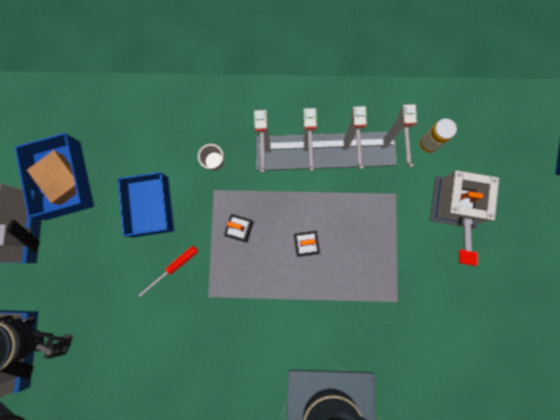

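View pics/side0.png

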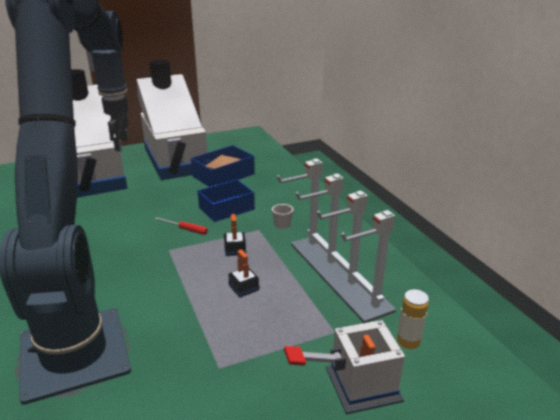

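Top view: rack with 4 hooks across (260–410,140), the fixture at (470,195) with its red lever pad at (468,258), and two loose heads at (238,228) and (307,243). Bystanders: bin (145,205), cup (210,157), can (440,135), driver (170,270).

```bash
cat >> h.py <<'E'
def hsv(s): return cv2.cvtColor(s['img'],cv2.COLOR_RGB2HSV)
def blobs(m,P,minn=15):
    n,l,st,c=cv2.connectedComponentsWithStats(m.astype(np.uint8))
    for i in range(1,n):
        if st[i,4]>=minn:
            q=P[l==i]; q=q[np.isfinite(q).all(1)]
            yield c[i].round(0),st[i,4],q
def load(n): return dict(np.load(n+'.npz'))
def orange(s):
    H=hsv(s).astype(int); return (H[...,0]>=5)&(H[...,0]<=16)&(H[...,1]>180)&(H[...,2]>120)
def red(s):
    H=hsv(s).astype(int); return ((H[...,0]<4)|(H[...,0]>174))&(H[...,1]>170)&(H[...,2]>110)
E
python3 - <<'E'
from h import *
for n in ('top0','side0'):
    s=load(n); P=cloud(s)
    for nm,m in (('orange',orange(s)),('red',red(s))):
        for c,a,q in blobs(m,P):
            print(n,nm,c,a,'med',np.median(q,0).round(3),'min',q.min(0).round(3),'max',q.max(0).round(3))
            if nm=='orange':
                t=q[q[:,2]>np.percentile(q[:,2],95)-0.008]
                mu=t[:,:2].mean(0); r=cv2.minAreaRect(t[:,:2].astype(np.float32)*1000); print('   top',t.mean(0).round(4),len(t),r)
E
```

```text
top0 orange [475. 195.] 85 med [ 0.576 -0.346  0.131] min [ 0.568 -0.384  0.051] max [ 0.6   -0.326  0.135]
   top [ 0.5763 -0.3454  0.1308] 79 ((577.3057250976562, -344.6258239746094), (36.52382278442383, 14.963613510131836), 79.68793487548828)
top0 orange [234. 225.] 55 med [0.488 0.259 0.12 ] min [0.396 0.103 0.106] max [0.498 0.275 1.166]
   top [0.486  0.2574 0.1406] 50 ((448.61822509765625, 186.95458984375), (197.39247131347656, 13.686355590820312), 61.99381637573242)
top0 orange [308. 242.] 51 med [0.449 0.07  0.119] min [0.444 0.055 0.116] max [0.454 0.088 0.126]
   top [0.4492 0.0714 0.1197] 51 ((449.3189392089844, 71.58820343017578), (8.681191444396973, 33.640846252441406), 7.756178379058838)
top0 red [181. 260.] 263 med [0.397 0.414 0.024] min [0.36  0.103 0.013] max [0.433 0.454 1.166]
top0 red [468. 257.] 221 med [ 0.421 -0.321  0.134] min [ 0.404 -0.342  0.126] max [ 0.438 -0.299  0.142]
side0 orange [233. 217.] 15 med [0.488 0.256 0.12 ] min [0.483 0.238 0.117] max [0.493 0.27  0.123]
   top [0.4882 0.2539 0.1203] 15 ((488.0080871582031, 253.74014282226562), (33.03566360473633, 6.030879020690918), 71.60710144042969)
side0 orange [241. 253.] 26 med [0.45  0.071 0.12 ] min [0.445 0.056 0.116] max [0.454 0.085 0.122]
   top [0.4496 0.0714 0.1195] 26 ((449.3934326171875, 70.45616912841797), (8.362726211547852, 28.570459365844727), 1.9067496061325073)
side0 orange [368. 342.] 65 med [ 0.576 -0.351  0.132] min [ 0.105 -0.982  0.128] max [ 0.584 -0.335  0.881]
   top [ 0.569  -0.3608  0.1435] 65 ((350.0013427734375, -662.410400390625), (804.8076782226562, 20.2960205078125), 53.91917037963867)
side0 red [193. 227.] 121 med [0.398 0.406 0.022] min [ 0.105 -0.982  0.014] max [0.43  0.446 0.881]
side0 red [294. 354.] 241 med [ 0.42  -0.326  0.135] min [ 0.403 -0.348  0.127] max [ 0.439 -0.302  0.142]
```

```bash
python3 - <<'E'
from h import *
for n,box in (('top0',(240,70,500,290)),('side0',(270,140,440,410))):
    im=cv2.imread(f'pics/{n}.png'); x0,y0,x1,y1=box; c=im[y0:y1,x0:x1]; f=min(800/c.shape[1],600/c.shape[0]); cv2.imwrite(f'pics/{n}z.png',cv2.resize(c,None,fx=f,fy=f,interpolation=cv2.INTER_CUBIC))
E
```

```text
(no output)
```

View pics/top0z.png

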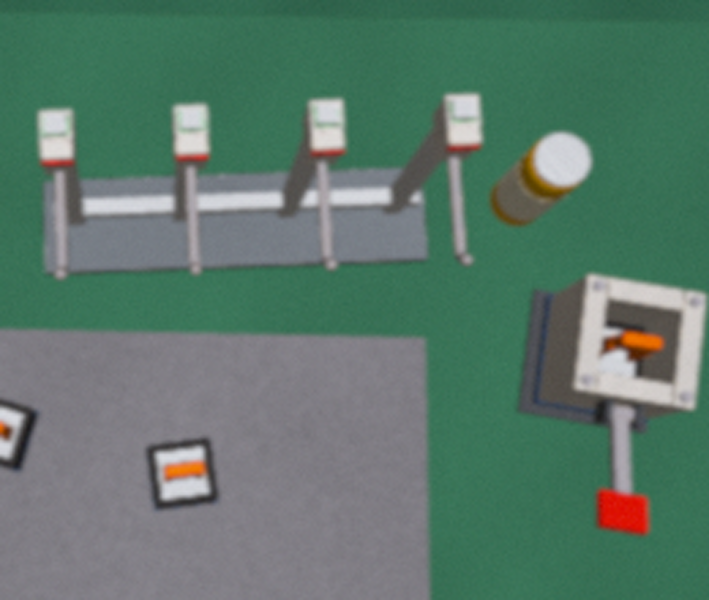

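View pics/side0z.png

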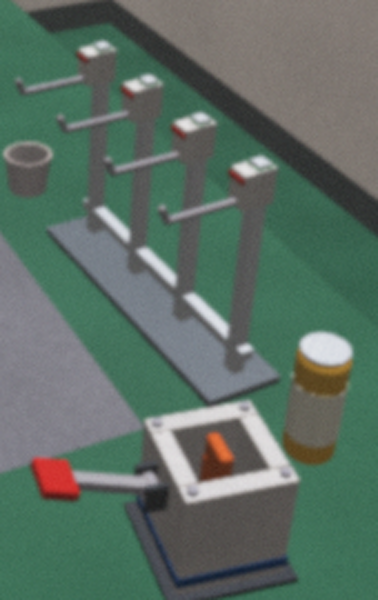

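```bash
python3 - <<'E'
from h import *
S=[load('top0'),load('side0')]
Q=[];C=[]
for s in S:
    P=cloud(s); ok=s['range_z']>0; Q.append(P[ok]); C.append(s['img'][ok])
for i,q in enumerate(Q):
    # rack area
    x,y,z=q.T
    m=(x>.55)&(x<.9)&(y>-.3)&(y<.3)
    hb=q[m&(z>.235)&(z<.262)]
    # sliding
    for lo,hi in((.1,.2),(.235,.262),(.262,.275),(.28,.30)):
        t=q[m&(z>lo)&(z<hi)]
        b=np.zeros((400,700),np.uint8)
        ix=((t[:,0]-.55)*1000).astype(int).clip(0,399); iy=((t[:,1]+.35)*1000).astype(int).clip(0,699); b[ix,iy]=1
        b=cv2.dilate(b,np.ones((7,7),np.uint8))
        n,l=cv2.connectedComponents(b)
        lab=l[ix,iy]
        for k in range(1,n):
            g=t[lab==k]
            if len(g)>10: print(i,(lo,hi),len(g),'med',np.median(g,0).round(3),np.percentile(g,3,axis=0).round(3),np.percentile(g,97,axis=0).round(3))
# fixture top
x,y,z=Q[0].T
m=(x>.45)&(x<.72)&(y<-.2)&(y>-.45)&(z>.12)&(z<.136)
col=C[0].astype(int); m&=(col.min(1)>100)
g=Q[0][m]; print('fixture top',len(g),cv2.minAreaRect((g[:,:2]*1000).astype(np.float32)),np.median(g[:,2]))
E
```

```text
0 (0.1, 0.2) 229 med [ 0.586 -0.294  0.124] [ 0.552 -0.299  0.102] [ 0.633 -0.287  0.13 ]
0 (0.1, 0.2) 53 med [0.709 0.183 0.137] [0.708 0.178 0.102] [0.723 0.19  0.18 ]
0 (0.1, 0.2) 38 med [0.715 0.082 0.143] [0.714 0.077 0.107] [0.716 0.086 0.177]
0 (0.1, 0.2) 474 med [ 0.741 -0.269  0.138] [ 0.72  -0.296  0.104] [ 0.767 -0.248  0.143]
0 (0.1, 0.2) 107 med [ 0.722 -0.027  0.148] [ 0.72  -0.04   0.103] [ 0.735 -0.022  0.193]
0 (0.1, 0.2) 141 med [ 0.728 -0.135  0.149] [ 0.726 -0.15   0.103] [ 0.742 -0.132  0.195]
0 (0.235, 0.262) 162 med [0.653 0.184 0.253] [0.609 0.178 0.249] [0.69  0.193 0.259]
0 (0.235, 0.262) 162 med [0.659 0.074 0.254] [0.615 0.068 0.248] [0.695 0.085 0.26 ]
0 (0.235, 0.262) 187 med [ 0.671 -0.035  0.254] [ 0.62  -0.041  0.247] [ 0.73  -0.019  0.26 ]
0 (0.235, 0.262) 210 med [ 0.681 -0.143  0.253] [ 0.625 -0.151  0.245] [ 0.741 -0.128  0.26 ]
0 (0.262, 0.275) 16 med [0.598 0.181 0.268] [0.594 0.177 0.264] [0.604 0.184 0.271]
0 (0.262, 0.275) 14 med [0.604 0.071 0.268] [0.601 0.069 0.266] [0.607 0.075 0.272]
0 (0.262, 0.275) 14 med [ 0.611 -0.037  0.268] [ 0.607
[... 2118 characters left out ...]
061 0.262] [0.738 0.083 0.275]
1 (0.262, 0.275) 90 med [ 0.716 -0.046  0.268] [ 0.701 -0.05   0.263] [ 0.743 -0.025  0.274]
1 (0.262, 0.275) 97 med [ 0.721 -0.155  0.268] [ 0.708 -0.159  0.263] [ 0.748 -0.133  0.274]
1 (0.28, 0.3) 111 med [0.708 0.179 0.288] [0.688 0.169 0.281] [0.728 0.199 0.293]
1 (0.28, 0.3) 125 med [0.714 0.069 0.288] [0.694 0.06  0.281] [0.736 0.086 0.294]
1 (0.28, 0.3) 141 med [ 0.72  -0.04   0.288] [ 0.701 -0.049  0.28 ] [ 0.742 -0.023  0.294]
1 (0.28, 0.3) 173 med [ 0.725 -0.15   0.288] [ 0.706 -0.158  0.281] [ 0.749 -0.133  0.294]
fixture top 1195 ((540.8878173828125, -339.42669677734375), (111.0722885131836, 184.59017944335938), 80.84624481201172) 0.127493766174257
```

```bash
cat >> h.py <<'E'
def go(*targets):
    """targets (x,y,z,yaw_of_tool_y_deg): prints shift in tool axes (cm) leg by leg, twist first"""
    st=bot.read_state(); p=st['ee_pos']; R=st['orientation']; yaw=np.degrees(np.arctan2(R[1,1],R[0,1]))
    print('t',st['clock'],'p',p.round(4),'yaw',round(yaw,2),'tilt',np.degrees(np.arccos(-R[2,2])).round(2),'F',st['contact_force'].round(1),'w',round(st['width'],4))
    for t in targets:
        y=t[3] if len(t)>3 and t[3] is not None else yaw
        tw=-np.radians(y-yaw); yaw=y; a=np.radians(y)
        ty=np.array([np.cos(a),np.sin(a),0]); tz=np.array([0,0,-1.]); tx=np.cross(ty,tz)
        d=(np.array(t[:3])-p)*100; p=np.array(t[:3])
        s=np.array([d@tx,d@ty,d@tz]); print(' twist %.3f  x %.2f y %.2f z %.2f  rows>=%.1f'%(tw,*s,np.linalg.norm(s)/5))
E
python3 - <<'E'
from h import *
go((.5,.3,.25,82),(.5,0,.25),(.42,-.323,.20))
E
```

```text
t 0.1 p [0.24   0.6305 0.2305] yaw 69.16 tilt 0.08 F [ 0.3  0.5 -0.9] w 0.0852
 twist -0.224  x -30.35 y -29.11 z -1.95  rows>=8.4
 twist -0.000  x -4.18 y -29.71 z 0.00  rows>=6.0
 twist -0.000  x 3.43 y -33.10 z 5.00  rows>=6.7
```

```bash
python3 -m inch '[{"twist":-0.112,"claw":-1},{"twist":-0.112,"claw":-1},{"x":-4,"y":-3.8,"z":-0.3,"claw":-1},{"x":-4,"y":-3.8,"z":-0.3,"claw":-1},{"x":-4,"y":-3.8,"z":-0.3,"claw":-1},{"x":-4,"y":-3.8,"z":-0.3,"claw":-1},{"x":-4,"y":-3.8,"z":-0.3,"claw":-1},{"x":-4,"y":-3.8,"z":-0.3,"claw":-1}]' 40; python3 -m inch '[{"x":-3.2,"y":-3.2,"claw":-1},{"x":-3,"y":-3,"claw":-1},{"x":-0.8,"y":-4.5,"claw":-1},{"x":-0.7,"y":-4.5,"claw":-1},{"x":-0.7,"y":-4.5,"claw":-1},{"x":-0.7,"y":-4.5,"claw":-1},{"x":-0.7,"y":-4.5,"claw":-1},{"x":-0.6,"y":-4.5,"claw":-1}]'; python3 -c "
from h import *
go((.42,-.323,.20,82))"
```

```text
t 0.1 p [0.24   0.6305 0.2305] yaw 69.16 tilt 0.08 F [ 0.3  0.5 -0.9] w 0.0852
 twist -0.224  x -31.09 y -91.91 z 3.05  rows>=19.4$[0]: bad value
$[0]: bad value
```

```bash
python3 -m inch '[{"x":0,"y":0,"z":0,"twist":-0.112,"claw":-1},{"x":0,"y":0,"z":0,"twist":-0.112,"claw":-1}]' 40; python3 -m inch --help | head -20; python3 -c "
from h import *
go((.42,-.323,.20,82))"
```

```text
clock: 0.3
ee_pos: [0.24, 0.6306, 0.2307]
orientation: [[-0.991, 0.135, -0.0], [0.135, 0.991, -0.001], [0.0, -0.001, -1.0]]
contact_force: [-0.3, -0.4, 1.4]
width: 0.0593
t 0.3 p [0.24   0.6306 0.2307] yaw 82.25 tilt 0.06 F [-0.3 -0.4  1.4] w 0.0593
 twist 0.004  x -31.10 y -91.93 z 3.07  rows>=19.4invalid input: not JSON, or not a number
```

```bash
python3 -m inch '[{"x":-4,"y":-3.8,"z":-0.3,"twist":0,"claw":-1},{"x":-4,"y":-3.8,"z":-0.3,"twist":0,"claw":-1},{"x":-4,"y":-3.8,"z":-0.3,"twist":0,"claw":-1},{"x":-4,"y":-3.8,"z":-0.3,"twist":0,"claw":-1},{"x":-4,"y":-3.8,"z":-0.3,"twist":0,"claw":-1},{"x":-4,"y":-3.8,"z":-0.3,"twist":0,"claw":-1},{"x":-3.2,"y":-3.2,"z":0,"twist":0,"claw":-1},{"x":-3,"y":-3,"z":0,"twist":0,"claw":-1}]'; python3 -m inch '[{"x":-0.8,"y":-4.5,"z":0,"twist":0,"claw":-1},{"x":-0.7,"y":-4.5,"z":0,"twist":0,"claw":-1},{"x":-0.7,"y":-4.5,"z":0,"twist":0,"claw":-1},{"x":-0.7,"y":-4.5,"z":0,"twist":0,"claw":-1},{"x":-0.7,"y":-4.5,"z":0,"twist":0,"claw":-1},{"x":-0.6,"y":-4.5,"z":0,"twist":0,"claw":-1},{"x":0,"y":-4,"z":0,"twist":0,"claw":-1},{"x":0,"y":-4,"z":0,"twist":0,"claw":-1}]'; python3 -c "
from h import *
go((.42,-.323,.20,82),(.42,-.323,.15,82))"
```

```text
clock: 1.1
ee_pos: [0.4803, 0.324, 0.2475]
orientation: [[-0.99, 0.14, -0.0], [0.14, 0.99, -0.0], [-0.0, -0.0, -1.0]]
contact_force: [0.4, 0.2, -0.9]
width: 0.0002
clock: 1.9
ee_pos: [0.4715, -0.028, 0.2475]
orientation: [[-0.99, 0.14, -0.0], [0.14, 0.99, -0.0], [0.0, -0.0, -1.0]]
contact_force: [0.7, 0.5, 0.1]
width: 0.0003
t 1.9 p [ 0.4715 -0.028   0.2475] yaw 81.96 tilt 0.02 F [0.7 0.5 0.1] w 0.0003
 twist -0.001  x 0.99 y -29.93 z 4.75  rows>=6.1
 twist -0.000  x 0.00 y 0.00 z 5.00  rows>=1.0
```

```bash
python3 -m inch '[{"x":0.1,"y":-4.2,"z":0.6,"twist":0,"claw":-1},{"x":0.1,"y":-4.3,"z":0.6,"twist":0,"claw":-1},{"x":0.2,"y":-4.3,"z":0.7,"twist":0,"claw":-1},{"x":0.2,"y":-4.3,"z":0.7,"twist":0,"claw":-1},{"x":0.2,"y":-4.3,"z":0.7,"twist":0,"claw":-1},{"x":0.1,"y":-4.3,"z":0.7,"twist":0,"claw":-1},{"x":0.1,"y":-4.2,"z":0.7,"twist":0,"claw":-1},{"x":0,"y":0,"z":0,"twist":0,"claw":-1}]'; python3 -c "
from h import *
go((.42,-.323,.15,82))
snap('side','side1')"
```

```text
clock: 2.7
ee_pos: [0.4176, -0.3266, 0.1996]
orientation: [[-0.989, 0.147, -0.002], [0.147, 0.989, -0.002], [0.002, -0.003, -1.0]]
contact_force: [0.1, 0.5, 0.5]
width: 0.0002
t 2.7 p [ 0.4176 -0.3266  0.1996] yaw 81.54 tilt 0.19 F [0.1 0.5 0.5] w 0.0002
 twist -0.008  x -0.18 y 0.39 z 4.96  rows>=1.0
```

View pics/side1.png

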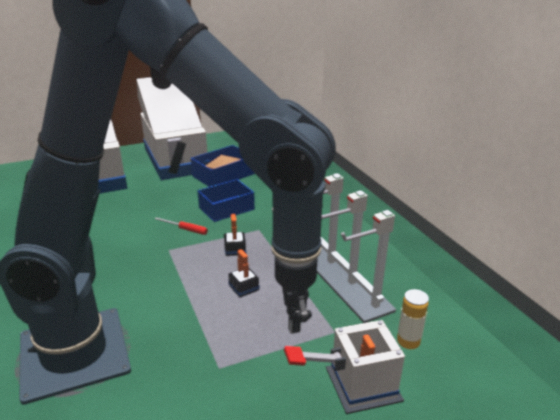

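The shut fingers (tip at pixel 297,328) are above the red pad (294,355). I'll press down slowly.

```bash
python3 -m inch '[{"x":0,"y":0.2,"z":2,"twist":0,"claw":-1},{"x":0,"y":0,"z":2,"twist":0,"claw":-1},{"x":0,"y":0,"z":1.5,"twist":0,"claw":-1},{"x":0,"y":0,"z":1,"twist":0,"claw":-1},{"x":0,"y":0,"z":0.8,"twist":0,"claw":-1},{"x":0,"y":0,"z":0.8,"twist":0,"claw":-1},{"x":0,"y":0,"z":0.8,"twist":0,"claw":-1},{"x":0,"y":0,"z":0,"twist":0,"claw":-1}]'; python3 -m inch '[{"x":0,"y":0,"z":0.8,"twist":0,"claw":-1},{"x":0,"y":0,"z":0.8,"twist":0,"claw":-1},{"x":0,"y":0,"z":0.8,"twist":0,"claw":-1},{"x":0,"y":0,"z":0.7,"twist":0,"claw":-1},{"x":0,"y":0,"z":0.5,"twist":0,"claw":-1},{"x":0,"y":0,"z":0,"twist":0,"claw":-1}]'
```

```text
clock: 3.55
ee_pos: [0.4203, -0.3181, 0.1112]
orientation: [[-0.99, 0.139, -0.001], [0.139, 0.99, 0.001], [0.001, 0.001, -1.0]]
contact_force: [0.4, 0.1, 0.1]
width: 0.0
clock: 4.15
ee_pos: [0.422, -0.3186, 0.0759]
orientation: [[-0.99, 0.138, 0.002], [0.138, 0.99, -0.001], [-0.002, -0.0, -1.0]]
contact_force: [1.6, 0.1, 1.8]
width: -0.0001
```

```bash
python3 -c "
from h import *
s=snap('side','side2')
im=cv2.imread('pics/side2.png')[250:410,230:440]; cv2.imwrite('pics/side2z.png',cv2.resize(im,None,fx=3.5,fy=3.5,interpolation=cv2.INTER_CUBIC))
P=cloud(s)
for c,a,q in blobs(red(s)|orange(s),P): print(c,a,np.median(q,0).round(3),q.max(0).round(3))
go((.42,-.32,.07))"
```

```text
[193. 227.] 131 [0.398 0.405 0.022] [0.432 0.446 0.03 ]
[370. 326.] 16 [ 0.574 -0.356  0.179] [ 0.579 -0.34   0.182]
[293. 379.] 205 [ 0.415 -0.333  0.072] [ 0.433 -0.302  0.086]
t 4.2 p [ 0.4219 -0.3186  0.076 ] yaw 82.04 tilt 0.09 F [-0.5  0.7  0.7] w 0.0003
 twist -0.000  x 0.17 y -0.17 z 0.60  rows>=0.1
```

View pics/side2z.png

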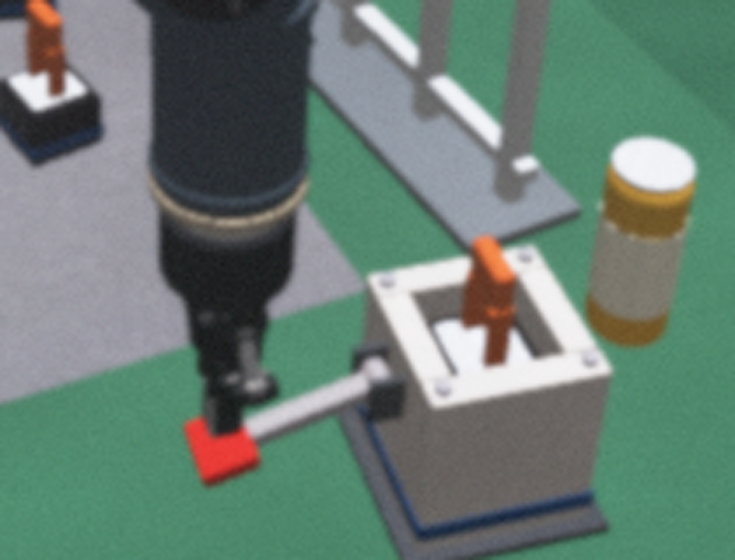

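The lever is nearly down and the head's loop has risen to z≈0.18. I'll push the last few millimetres to the stop.

```bash
python3 -m inch '[{"x":0,"y":0,"z":0.3,"twist":0,"claw":-1},{"x":0,"y":0,"z":0.3,"twist":0,"claw":-1},{"x":0,"y":0,"z":0.2,"twist":0,"claw":-1},{"x":0,"y":0,"z":0,"twist":0,"claw":-1}]';python3 -m inch '[{"x":0,"y":0,"z":0.2,"twist":0,"claw":-1},{"x":0,"y":0,"z":0,"twist":0,"claw":-1},{"x":0,"y":0,"z":0,"twist":0,"claw":-1}]'; python3 -c "
from h import *
s=snap('side','side3')
P=cloud(s)
for c,a,q in blobs(red(s)|orange(s),P): print(c,a,np.median(q,0).round(3),q.max(0).round(3))
go((.42,-.32,.07))"
```

```text
clock: 4.6
ee_pos: [0.4232, -0.319, 0.0701]
orientation: [[-0.99, 0.138, 0.005], [0.138, 0.99, -0.002], [-0.005, -0.001, -1.0]]
contact_force: [-2.5, 4.3, 28.9]
width: -0.0
clock: 4.9
ee_pos: [0.4234, -0.3191, 0.0696]
orientation: [[-0.99, 0.139, 0.006], [0.138, 0.99, -0.002], [-0.006, -0.001, -1.0]]
contact_force: [-5.7, 9.1, 49.3]
width: -0.0002
[193. 227.] 132 [0.399 0.404 0.022] [0.432 0.45  0.029]
[241. 253.] 15 [0.447 0.074 0.12 ] [0.454 0.084 0.122]
[294. 381.] 197 [ 0.416 -0.334  0.066] [ 0.434 -0.302  0.881]
t 4.95 p [ 0.4233 -0.3191  0.0696] yaw 82.04 tilt 0.38 F [-5.2  7.8 50.2] w -0.0002
 twist -0.000  x 0.32 y -0.14 z -0.04  rows>=0.1
```

At the stop (force rose to 49 N). I'll lift off, open, and measure head_a.

```bash
python3 -m inch '[{"x":0,"y":0,"z":-1,"twist":0,"claw":-1},{"x":0,"y":0,"z":-3,"twist":0,"claw":-1},{"x":0,"y":0,"z":-4,"twist":0,"claw":-1},{"x":0,"y":0,"z":-4,"twist":0,"claw":1},{"x":0,"y":0,"z":-4,"twist":0,"claw":1},{"x":0,"y":0,"z":-4,"twist":0,"claw":1},{"x":0,"y":0,"z":0,"twist":0,"claw":1}]'; cat >> h.py <<'E'
def loops():
    for c in ('top','side'):
        s=viewer.snapshot(c); P=cloud(s); P[s['range_z']<=0]=np.nan
        for ce,a,q in blobs(orange(s),P,8):
            m=np.median(q,0); q=q[np.linalg.norm(q-m,axis=1)<.06]
            zt=np.percentile(q[:,2],90); t=q[q[:,2]>zt-.008]
            r=cv2.fitLine((t[:,:2]*1000).astype(np.float32),cv2.DIST_L2,0,.01,.01).ravel()
            a=np.degrees(np.arctan2(r[1],r[0]))%180
            print(c,ce,a.round(1),len(t),'bbox centre',((t.min(0)+t.max(0))/2).round(4),'mean',t.mean(0).round(4))
E
python3 -c "
from h import *
loops()
snap('top','top1');snap('side','side4')
go((.42,-.32,.27,82))"
```

```text
clock: 5.65
ee_pos: [0.4228, -0.3201, 0.2708]
orientation: [[-0.99, 0.139, 0.008], [0.139, 0.99, -0.005], [-0.008, -0.003, -1.0]]
contact_force: [0.9, -0.6, -0.1]
width: 0.0584
top [483. 191.] 82.6 80 bbox centre [ 0.5769 -0.3444  0.1826] mean [ 0.5767 -0.3436  0.1826]
top [234. 225.] 75.4 53 bbox centre [0.4877 0.2592 0.1198] mean [0.4873 0.26   0.1199]
top [308. 242.] 99.4 50 bbox centre [0.4491 0.0715 0.1195] mean [0.4492 0.0712 0.1191]
side [233. 218.] 72.7 9 bbox centre [0.4883 0.2584 0.1192] mean [0.4874 0.2542 0.1194]
side [241. 253.] 92.7 19 bbox centre [0.4495 0.0711 0.1205] mean [0.4487 0.0703 0.1204]
side [371. 324.] 86.1 24 bbox centre [ 0.5729 -0.3513  0.184 ] mean [ 0.5741 -0.3548  0.1833]
t 5.85 p [ 0.4204 -0.3182  0.2646] yaw 82.02 tilt 0.1 F [-0.7  0.5 -0.4] w 0.0849
 twist 0.000  x 0.01 y -0.18 z -0.54  rows>=0.1
```

View pics/top1.png

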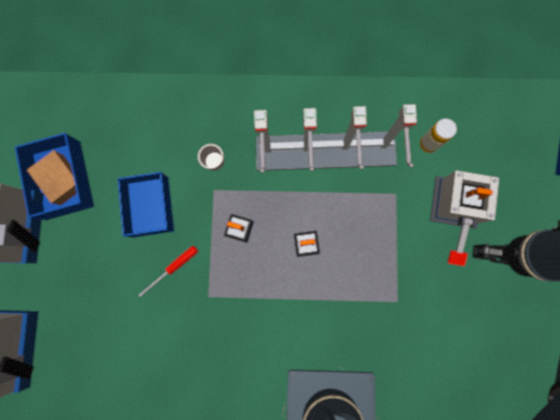

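View pics/side4.png

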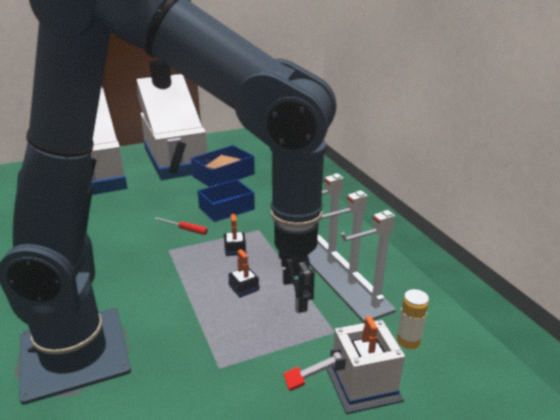

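Head_a is raised (loop at pixel 483,191, top z≈0.183) and the lever is down. Next is the grasp of head_a.

```bash
python3 -c "
from h import *
go((.5765,-.347,.265,82.3),(.5765,-.347,.150))"
```

```text
t 5.85 p [ 0.4204 -0.3182  0.2646] yaw 82.02 tilt 0.1 F [-0.7  0.5 -0.4] w 0.0849
 twist -0.005  x -15.86 y -0.76 z -0.04  rows>=3.2
 twist -0.000  x 0.00 y 0.00 z 11.50  rows>=2.3
```

```bash
python3 -m inch '[{"x":-3.2,"y":-0.2,"z":0,"twist":0,"claw":1},{"x":-3.2,"y":-0.2,"z":0,"twist":0,"claw":1},{"x":-3.2,"y":-0.2,"z":0,"twist":0,"claw":1},{"x":-3.2,"y":-0.1,"z":0,"twist":0,"claw":1},{"x":-3.1,"y":-0.1,"z":0,"twist":0,"claw":1},{"x":0,"y":0,"z":2,"twist":0,"claw":1},{"x":0,"y":0,"z":2,"twist":0,"claw":1},{"x":0,"y":0,"z":0,"twist":0,"claw":1}]'; python3 -c "
from h import *
go((.5765,-.347,.150,82.3))
s=snap('side','side5');t=snap('top','top2')
a=cv2.imread('pics/side5.png')[230:410,260:440];b=cv2.imread('pics/top2.png')[140:280,400:540]
cv2.imwrite('pics/m5.png',np.hstack([cv2.resize(a,(400,400)),cv2.resize(b,(400,400))]))
"
```

```text
clock: 6.65
ee_pos: [0.5754, -0.3476, 0.2208]
orientation: [[-0.99, 0.139, -0.007], [0.139, 0.99, 0.004], [0.008, 0.003, -1.0]]
contact_force: [-0.1, -0.2, -0.1]
width: 0.0854
t 6.65 p [ 0.5754 -0.3476  0.2208] yaw 82.01 tilt 0.46 F [-0.1 -0.2 -0.1] w 0.0854
 twist -0.005  x -0.10 y 0.07 z 7.08  rows>=1.4
```

View pics/m5.png

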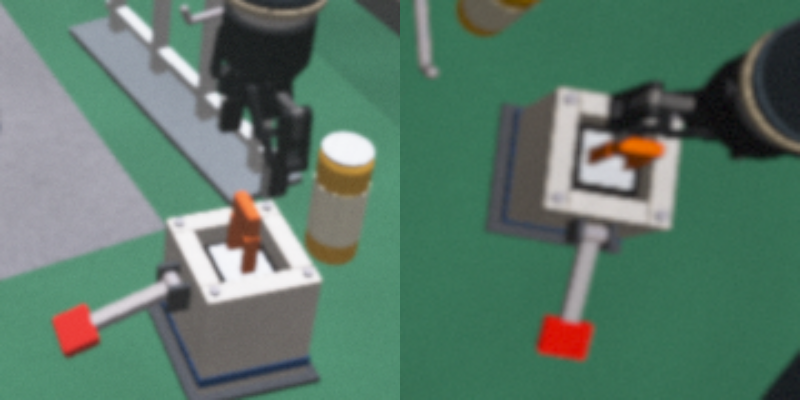

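The fingers stand above the loop, one each side; lowering to grip.

```bash
python3 -m inch '[{"x":-0.1,"y":0,"z":2,"twist":0,"claw":1},{"x":0,"y":0,"z":2,"twist":0,"claw":1},{"x":0,"y":0,"z":1.5,"twist":0,"claw":1},{"x":0,"y":0,"z":1,"twist":0,"claw":1},{"x":0,"y":0,"z":0.5,"twist":0,"claw":1},{"x":0,"y":0,"z":0,"twist":0,"claw":1}]'; python3 -m inch '[{"x":0,"y":0,"z":0,"twist":0,"claw":-1},{"x":0,"y":0,"z":0,"twist":0,"claw":-1},{"x":0,"y":0,"z":0,"twist":0,"claw":-1},{"x":0,"y":0,"z":0,"twist":0,"claw":-1},{"x":0,"y":0,"z":0,"twist":0,"claw":-1},{"x":0,"y":0,"z":0,"twist":0,"claw":-1}]' 50;  python3 -c "
from h import *
go((.5765,-.347,.150,82.3))
s=snap('side','side6');t=snap('top','top3')
a=cv2.imread('pics/side6.png')[230:410,260:440];b=cv2.imread('pics/top3.png')[140:280,400:540]
cv2.imwrite('pics/m6.png',np.hstack([cv2.resize(a,(400,400)),cv2.resize(b,(400,400))]))
"
```

```text
clock: 7.35
ee_pos: [0.5781, -0.3492, 0.1557]
orientation: [[-0.99, 0.139, -0.0], [0.139, 0.99, 0.0], [0.0, 0.0, -1.0]]
contact_force: [-0.0, 0.2, 1.1]
width: 0.0856
clock: 7.95
ee_pos: [0.5785, -0.349, 0.1561]
orientation: [[-0.99, 0.139, 0.001], [0.139, 0.99, -0.0], [-0.001, -0.0, -1.0]]
contact_force: [1.1, 2.0, 5.1]
width: 0.0371
t 7.95 p [ 0.5785 -0.349   0.1561] yaw 82.0 tilt 0.05 F [1.1 2.  5.1] w 0.0371
 twist -0.005  x 0.22 y 0.18 z 0.61  rows>=0.1
```

View pics/m6.png

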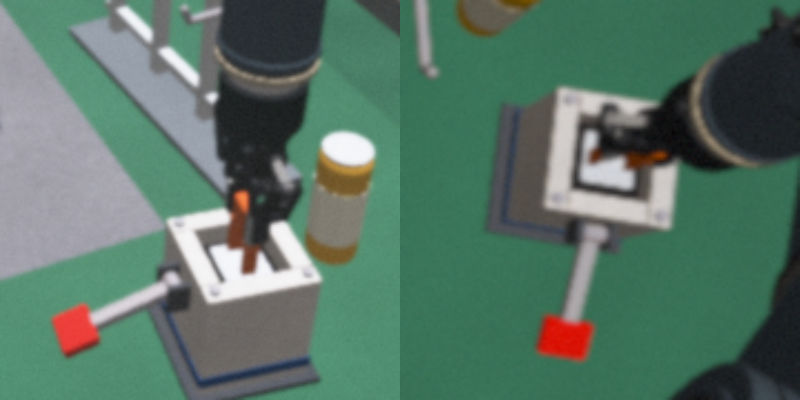

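Gripped (width 37 mm). TCP z 0.156 matches the loop's resting face height, so lift to 0.279 and go in front of the nearest hook (y≈-0.147).

```bash
python3 -m inch '[{"x":0,"y":0,"z":-1,"twist":0,"claw":-1},{"x":0,"y":0,"z":-2,"twist":0,"claw":-1},{"x":0,"y":0,"z":-2.5,"twist":0,"claw":-1},{"x":0,"y":0,"z":-2.5,"twist":0,"claw":-1},{"x":0,"y":0,"z":-2.5,"twist":0,"claw":-1},{"x":0,"y":0,"z":-2,"twist":0,"claw":-1},{"x":0,"y":0,"z":0,"twist":0,"claw":-1}]';  python3 -c "
from h import *
go((.581,-.1517,.280,93.2),(.664,-.1471,.28))
s=snap('side','side7')
"
```

```text
clock: 8.75
ee_pos: [0.5788, -0.3502, 0.2836]
orientation: [[-0.99, 0.14, 0.004], [0.14, 0.99, -0.003], [-0.004, -0.002, -1.0]]
contact_force: [1.0, -0.8, -2.4]
width: 0.0368
t 8.75 p [ 0.5788 -0.3502  0.2836] yaw 81.96 tilt 0.27 F [ 1.  -0.8 -2.4] w 0.0368
 twist -0.196  x -1.33 y 19.80 z 0.36  rows>=4.0
 twist -0.000  x -8.31 y -0.00 z 0.00  rows>=1.7
```

View pics/side7.png

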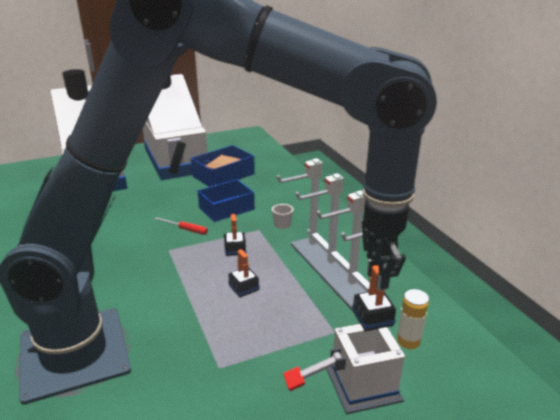

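```bash
python3 -m inch '[{"x":0,"y":0,"z":0,"twist":-0.1,"claw":-1},{"x":0,"y":0,"z":0.2,"twist":-0.096,"claw":-1},{"x":-0.2,"y":4,"z":0,"twist":0,"claw":-1},{"x":-0.2,"y":4,"z":0,"twist":0,"claw":-1},{"x":-0.2,"y":4,"z":0,"twist":0,"claw":-1},{"x":-0.2,"y":4,"z":0,"twist":0,"claw":-1},{"x":0,"y":3.8,"z":0,"twist":0,"claw":-1},{"x":0,"y":0,"z":0,"twist":0,"claw":-1}]';  python3 -c "
from h import *
go((.664,-.1471,.28,93.2))
s=snap('side','side8');t=snap('top','top4')
a=cv2.imread('pics/side8.png')[170:350,300:480];b=cv2.imread('pics/top4.png')[80:220,360:500]
cv2.imwrite('pics/m8.png',np.hstack([cv2.resize(a,(400,400)),cv2.resize(b,(400,400))]))
"
```

```text
clock: 9.6
ee_pos: [0.5747, -0.1437, 0.2769]
orientation: [[-0.998, -0.064, -0.003], [-0.064, 0.998, 0.004], [0.002, 0.005, -1.0]]
contact_force: [0.6, -0.5, -3.4]
width: 0.0368
t 9.6 p [ 0.5747 -0.1437  0.2769] yaw 93.69 tilt 0.3 F [ 0.6 -0.5 -3.4] w 0.0368
 twist 0.009  x -8.90 y -0.84 z -0.31  rows>=1.8
```

View pics/m8.png

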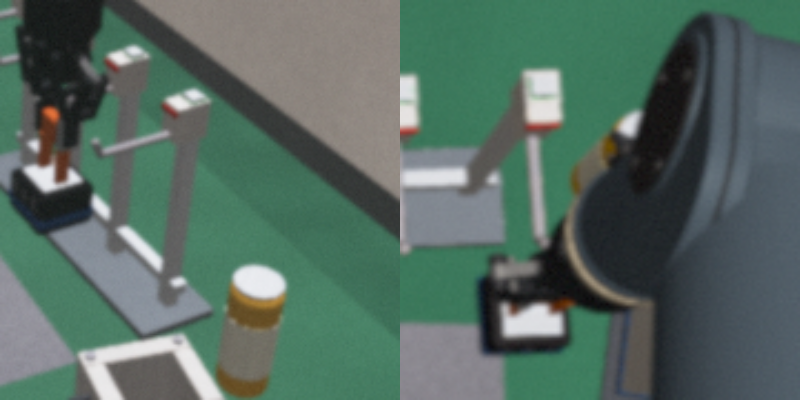

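```bash
python3 -m inch '[{"x":0,"y":-0.6,"z":-0.2,"twist":0.009,"claw":-1},{"x":0,"y":0,"z":0,"twist":0,"claw":-1},{"x":0,"y":0,"z":0,"twist":0,"claw":-1}]';  python3 -c "
from h import *
go((.664,-.1471,.28,93.2))
s=snap('side','side9'); P=cloud(s)
for c,a,q in blobs(orange(s),P,5):
    q=q[q[:,2]<.5]
    print(c,a,q.min(0).round(3),q.max(0).round(3),np.median(q,0).round(3))
"
```

```text
clock: 10.0
ee_pos: [0.575, -0.1586, 0.2803]
orientation: [[-0.999, -0.045, -0.0], [-0.045, 0.999, -0.0], [0.0, -0.0, -1.0]]
contact_force: [-0.3, 0.0, -3.2]
width: 0.0368
t 10.0 p [ 0.575  -0.1586  0.2803] yaw 92.56 tilt 0.04 F [-0.3  0.  -3.2] w 0.0368
 twist -0.011  x -8.95 y 0.65 z 0.03  rows>=1.8
[233. 217.] 13 [0.482 0.243 0.118] [0.494 0.268 0.123] [0.488 0.255 0.12 ]
[326. 223.] 29 [ 0.568 -0.162  0.305] [ 0.578 -0.137  0.312] [ 0.571 -0.152  0.308]
[241. 253.] 19 [0.445 0.054 0.116] [0.452 0.087 0.123] [0.448 0.068 0.12 ]
```

```bash
python3 -m inch '[{"x":0,"y":0.65,"z":0,"twist":-0.011,"claw":-1},{"x":0,"y":0,"z":0,"twist":0,"claw":-1},{"x":0,"y":0,"z":0,"twist":0,"claw":-1}]';  python3 -c "
from h import *
go((.664,-.1471,.28,93.2))
"
```

```text
clock: 10.35
ee_pos: [0.575, -0.1501, 0.2806]
orientation: [[-0.998, -0.059, 0.0], [-0.059, 0.998, 0.0], [-0.0, 0.0, -1.0]]
contact_force: [-0.3, 0.4, -1.7]
width: 0.0371
t 10.35 p [ 0.575  -0.1501  0.2806] yaw 93.38 tilt 0.01 F [-0.3  0.4 -1.7] w 0.0371
 twist 0.003  x -8.90 y -0.20 z 0.06  rows>=1.8
```

```bash
python3 -m inch '[{"x":-1.5,"y":-0.15,"z":0,"twist":0,"claw":-1},{"x":-1.5,"y":0,"z":0,"twist":0,"claw":-1},{"x":-1.5,"y":0,"z":0,"twist":0,"claw":-1},{"x":0,"y":0,"z":0,"twist":0,"claw":-1},{"x":0,"y":0,"z":0,"twist":0,"claw":-1}]';  python3 -c "
from h import *
go((.664,-.1471,.28,93.2))
s=snap('side','side10');t=snap('top','top5')
a=cv2.imread('pics/side10.png')[170:350,300:480];b=cv2.imread('pics/top5.png')[80:220,360:500]
cv2.imwrite('pics/m10.png',np.hstack([cv2.resize(a,(400,400)),cv2.resize(b,(400,400))]))
"
```

```text
clock: 10.85
ee_pos: [0.6196, -0.1494, 0.2802]
orientation: [[-0.998, -0.058, -0.001], [-0.058, 0.998, -0.0], [0.001, -0.0, -1.0]]
contact_force: [-1.4, -0.5, -2.1]
width: 0.0369
t 10.85 p [ 0.6196 -0.1494  0.2802] yaw 93.34 tilt 0.05 F [-1.4 -0.5 -2.1] w 0.0369
 twist 0.002  x -4.44 y -0.02 z 0.02  rows>=0.9
```

View pics/m10.png

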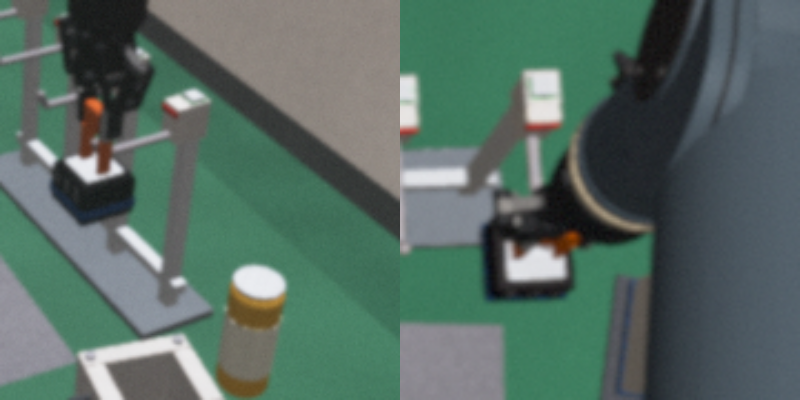

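The hook's tip is entering the window with no contact force. I'll go the rest of the way in.

```bash
python3 -m inch '[{"x":-1.5,"y":0,"z":0,"twist":0,"claw":-1},{"x":-1.5,"y":0,"z":0,"twist":0,"claw":-1},{"x":-1.4,"y":0,"z":0,"twist":0,"claw":-1},{"x":0,"y":0,"z":0,"twist":0,"claw":-1},{"x":0,"y":0,"z":0,"twist":0,"claw":-1}]';  python3 -c "
from h import *
go((.664,-.1471,.2545,93.2))
s=snap('side','side11');t=snap('top','top6')
a=cv2.imread('pics/side11.png')[170:350,300:480];b=cv2.imread('pics/top6.png')[80:220,360:500]
cv2.imwrite('pics/m11.png',np.hstack([cv2.resize(a,(400,400)),cv2.resize(b,(400,400))]))
"
```

```text
clock: 11.45
ee_pos: [0.6632, -0.147, 0.2805]
orientation: [[-0.998, -0.058, -0.001], [-0.058, 0.998, -0.0], [0.001, -0.0, -1.0]]
contact_force: [0.0, -0.0, -2.1]
width: 0.0374
t 11.45 p [ 0.6632 -0.147   0.2805] yaw 93.32 tilt 0.04 F [ 0.  -0.  -2.1] w 0.0374
 twist 0.002  x -0.08 y -0.01 z 2.60  rows>=0.5
```

View pics/m11.png

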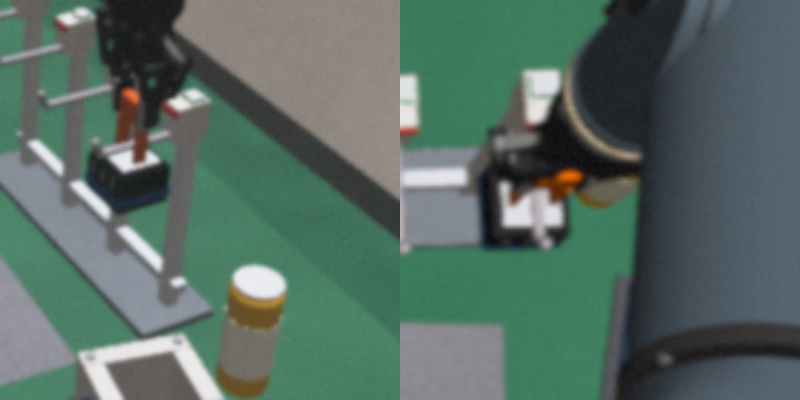

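The hook threads the window (tip visible in front of the loop). I'll lower it onto the bar in small steps.

```bash
python3 -m inch '[{"x":0,"y":0,"z":0.8,"twist":0,"claw":-1},{"x":0,"y":0,"z":0.8,"twist":0,"claw":-1},{"x":0,"y":0,"z":0.5,"twist":0,"claw":-1},{"x":0,"y":0,"z":0.2,"twist":0,"claw":-1},{"x":0,"y":0,"z":0.2,"twist":0,"claw":-1},{"x":0,"y":0,"z":0,"twist":0,"claw":-1}]'; python3 -m inch '[{"x":0,"y":0,"z":0.2,"twist":0,"claw":-1},{"x":0,"y":0,"z":0.2,"twist":0,"claw":-1},{"x":0,"y":0,"z":0,"twist":0,"claw":-1}]'
```

```text
clock: 12.15
ee_pos: [0.6639, -0.1468, 0.2554]
orientation: [[-0.998, -0.058, -0.0], [-0.058, 0.998, 0.0], [0.0, 0.0, -1.0]]
contact_force: [-0.3, 0.2, -2.9]
width: 0.037
clock: 12.45
ee_pos: [0.6642, -0.1469, 0.2521]
orientation: [[-0.998, -0.058, 0.001], [-0.058, 0.998, -0.0], [-0.001, -0.0, -1.0]]
contact_force: [-1.7, 0.5, 3.0]
width: 0.0373
```

```bash
python3 -m inch '[{"x":0,"y":0,"z":0.1,"twist":0,"claw":-1},{"x":0,"y":0,"z":0.1,"twist":0,"claw":-1},{"x":0,"y":0,"z":0.1,"twist":0,"claw":-1},{"x":0,"y":0,"z":0,"twist":0,"claw":-1}]'; python3 -m inch '[{"x":0,"y":0,"z":0.15,"twist":0,"claw":-1},{"x":0,"y":0,"z":0.15,"twist":0,"claw":-1},{"x":0,"y":0,"z":0.15,"twist":0,"claw":-1},{"x":0,"y":0,"z":0,"twist":0,"claw":-1}]'
```

```text
clock: 12.85
ee_pos: [0.6642, -0.1469, 0.2486]
orientation: [[-0.998, -0.058, 0.001], [-0.058, 0.998, -0.0], [-0.001, -0.0, -1.0]]
contact_force: [-0.1, 0.8, 2.7]
width: 0.0372
clock: 13.25
ee_pos: [0.6641, -0.1469, 0.2438]
orientation: [[-0.998, -0.058, 0.0], [-0.058, 0.998, -0.0], [-0.0, -0.0, -1.0]]
contact_force: [1.2, -0.5, 1.6]
width: 0.0372
```

```bash
python3 -m inch '[{"x":0,"y":0,"z":0.15,"twist":0,"claw":-1},{"x":0,"y":0,"z":0.15,"twist":0,"claw":-1},{"x":0,"y":0,"z":0.15,"twist":0,"claw":-1},{"x":0,"y":0,"z":0.15,"twist":0,"claw":-1},{"x":0,"y":0,"z":0,"twist":0,"claw":-1}]';  python3 -c "
from h import *
go((.664,-.1471,.2375,93.2))
s=snap('side','side12');t=snap('top','top7')
a=cv2.imread('pics/side12.png')[170:350,300:480];b=cv2.imread('pics/top7.png')[80:220,360:500]
cv2.imwrite('pics/m12.png',np.hstack([cv2.resize(a,(400,400)),cv2.resize(b,(400,400))]))
"
```

```text
clock: 13.75
ee_pos: [0.6641, -0.1468, 0.2378]
orientation: [[-0.998, -0.058, 0.0], [-0.058, 0.998, -0.0], [-0.0, -0.0, -1.0]]
contact_force: [2.2, -0.5, 1.0]
width: 0.0371
t 13.75 p [ 0.6641 -0.1468  0.2378] yaw 93.34 tilt 0.01 F [ 2.2 -0.5  1. ] w 0.0371
 twist 0.002  x 0.01 y -0.03 z 0.03  rows>=0.0
```

View pics/m12.png

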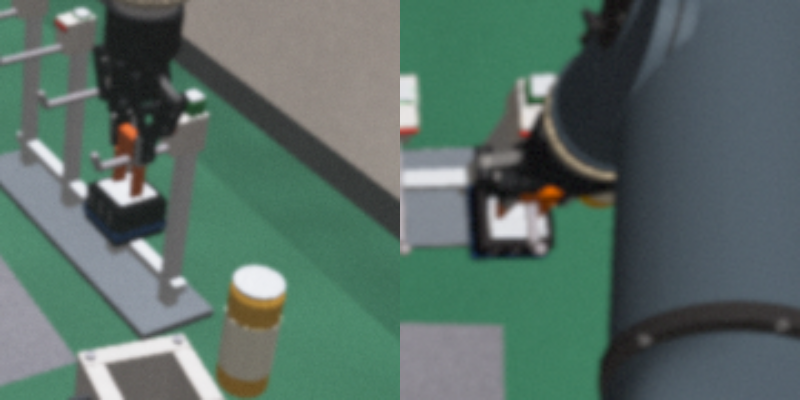

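Green band is showing on that hook (left panel, ~195,100). One measurement of the slide before releasing.

```bash
python3 -m inch '[{"x":0,"y":0,"z":0.15,"twist":0,"claw":-1},{"x":0,"y":0,"z":0,"twist":0,"claw":-1}]'; cat >> h.py <<'E'
seats={'h1':(.648,.1815),'h2':(.654,.072),'h3':(.660,-.038),'h4':(.666,-.147)}
def hooks(cams=('side','top')):
    for c in cams:
        s=viewer.snapshot(c); P=cloud(s); ok=s['range_z']>0
        for k,(x,y) in seats.items():
            m=ok&(P[...,0]>x+.038)&(P[...,0]<x+.09)&(abs(P[...,1]-y-.003)<.02)&(P[...,2]>.22)&(P[...,2]<.31)
            im=s['img'].astype(int); w=m&(im.min(-1)>140)&(P[...,2]<.30)
            r=red(s)&m; H=hsv(s); g=m&(H[...,0]>45)&(H[...,0]<90)&(H[...,1]>100)
            bar=ok&(P[...,0]>x-.05)&(P[...,0]<x+.036)&(abs(P[...,1]-y)<.007)&(P[...,2]>.22)&(P[...,2]<.262)
            print(c,k,'red n',r.sum(),'z',np.median(P[r][:,2]).round(4) if r.any() else None,'green',g.sum(),'bar n',bar.sum(),'z',np.median(P[bar][:,2]).round(4) if bar.any() else None)
E
python3 -c "
from h import *
hooks()"
```

```text
clock: 14.05
ee_pos: [0.6639, -0.1468, 0.2365]
orientation: [[-0.998, -0.058, -0.0], [-0.058, 0.998, -0.0], [0.0, -0.0, -1.0]]
contact_force: [2.2, -1.0, 2.0]
width: 0.0371
side h1 red n 0 z None green 0 bar n 81 z 0.2527
side h2 red n 0 z None green 0 bar n 101 z 0.2534
side h3 red n 0 z None green 0 bar n 88 z 0.253
side h4 red n 0 z None green 31 bar n 109 z 0.2369
top h1 red n 1 z 0.2784 green 0 bar n 133 z 0.2535
top h2 red n 0 z None green 0 bar n 131 z 0.2532
top h3 red n 0 z None green 0 bar n 127 z 0.2534
top h4 red n 0 z None green 5 bar n 85 z 0.2373
```

Hook slid 16 mm (bar at z 0.237 against 0.253 for the others). Release and rise.

```bash
python3 -m inch '[{"x":0,"y":0,"z":0,"twist":0,"claw":0.6},{"x":0,"y":0,"z":0,"twist":0,"claw":0.6},{"x":0,"y":0,"z":0,"twist":0,"claw":0.6},{"x":0,"y":0,"z":0,"twist":0,"claw":0.6},{"x":0,"y":0,"z":-0.5,"twist":0,"claw":0.6},{"x":0,"y":0,"z":-1.5,"twist":0,"claw":0.6},{"x":0,"y":0,"z":-2,"twist":0,"claw":0.6},{"x":0,"y":0,"z":-3,"twist":0,"claw":0.6}]'; python3 -c "
from h import *
s=snap('side','side13')
hooks(('side',))
loops()
go((.45,.071,.33,93.2))"
```

```text
clock: 14.95
ee_pos: [0.6632, -0.1466, 0.3063]
orientation: [[-0.998, -0.058, -0.003], [-0.058, 0.998, 0.0], [0.003, 0.001, -1.0]]
contact_force: [0.5, 0.4, -1.0]
width: 0.0684
side h1 red n 0 z None green 0 bar n 82 z 0.2532
side h2 red n 0 z None green 0 bar n 94 z 0.2528
side h3 red n 0 z None green 0 bar n 106 z 0.2536
side h4 red n 0 z None green 44 bar n 127 z 0.2374
top [407. 146.] 94.0 105 bbox centre [ 0.6613 -0.1444  0.2624] mean [ 0.661  -0.1446  0.263 ]
top [234. 225.] 74.2 49 bbox centre [0.4876 0.2591 0.1192] mean [0.4871 0.2596 0.1196]
top [308. 242.] 98.1 46 bbox centre [0.449  0.0716 0.1194] mean [0.4488 0.072  0.1194]
side [233. 218.] 73.8 12 bbox centre [0.4881 0.2547 0.1209] mean [0.4878 0.2533 0.1204]
side [359. 231.] 93.5 32 bbox centre [ 0.6611 -0.1506  0.2634] mean [ 0.6607 -0.1511  0.2643]
side [242. 253.] 93.0 17 bbox centre [0.4501 0.0698 0.1199] mean [0.4498 0.0695 0.1201]
t 15.15 p [ 0.6642 -0.1469  0.3076] yaw 93.33 tilt 0.1 F [-0.2  0.4 -0.3] w 0.0681
 twist 0.002  x 20.17 y 22.95 z -2.24  rows>=6.1
```

View pics/side13.png

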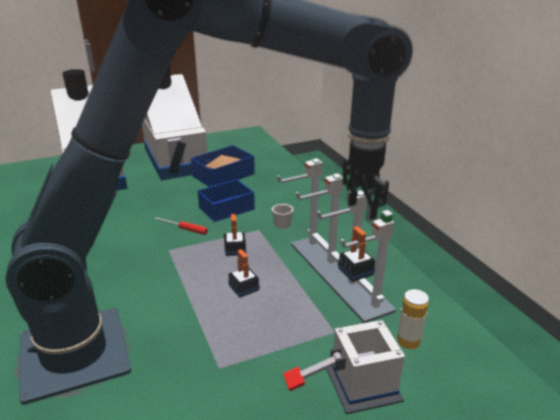

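Head_a hangs with green showing (pixel 387,215); the two loose heads are unmoved. Next is head at (0.4495, 0.0705), yaw ≈97°.

```bash
python3 -c "
from h import *
go((.664,-.1469,.335,97),(.4495,.0705,.22),(.4495,.0705,.089))"; python3 -m inch '[{"x":0,"y":0,"z":-2.7,"twist":-0.064,"claw":0.6},{"x":4,"y":0,"z":0,"twist":0,"claw":0.6},{"x":4,"y":1,"z":0,"twist":0,"claw":0.6},{"x":4,"y":3,"z":0,"twist":0,"claw":0.6},{"x":3,"y":4,"z":1,"twist":0,"claw":0.8},{"x":2,"y":4,"z":2,"twist":0,"claw":0.8},{"x":1,"y":4,"z":3,"twist":0,"claw":0.8},{"x":0,"y":0,"z":0,"twist":0,"claw":0.8}]'; python3 -c "
from h import *
go((.4495,.0705,.20,97))"
```

```text
t 15.15 p [ 0.6642 -0.1469  0.3076] yaw 93.33 tilt 0.1 F [-0.2  0.4 -0.3] w 0.0681
 twist -0.064  x 0.02 y 0.00 z -2.74  rows>=0.5
 twist -0.000  x 18.64 y 24.19 z 11.50  rows>=6.5
 twist -0.000  x 0.00 y 0.00 z 13.10  rows>=2.6
clock: 15.95
ee_pos: [0.4623, -0.0065, 0.2711]
orientation: [[-0.992, -0.129, -0.007], [-0.129, 0.992, 0.002], [0.007, 0.003, -1.0]]
contact_force: [-0.3, -0.1, -0.1]
width: 0.0772
t 15.95 p [ 0.4623 -0.0065  0.2711] yaw 97.4 tilt 0.42 F [-0.3 -0.1 -0.1] w 0.0772
 twist 0.007  x 0.33 y 7.80 z 7.11  rows>=2.1
```

```bash
python3 -m inch '[{"x":0.1,"y":2.6,"z":1,"twist":0.003,"claw":0.8},{"x":0.1,"y":2.6,"z":2,"twist":0.003,"claw":0.8},{"x":0.1,"y":2.6,"z":3.5,"twist":0,"claw":0.8},{"x":0,"y":0,"z":0,"twist":0,"claw":0.8},{"x":0,"y":0,"z":0,"twist":0,"claw":0.8}]'; python3 -c "
from h import *
go((.4495,.0705,.089,97))
loops()
s=snap('side','side14');t=snap('top','top8')
a=cv2.imread('pics/side14.png')[180:320,170:310];b=cv2.imread('pics/top8.png')[170:310,230:370]
cv2.imwrite('pics/m14.png',np.hstack([cv2.resize(a,(400,400)),cv2.resize(b,(400,400))]))
"
```

```text
clock: 16.45
ee_pos: [0.4541, 0.0654, 0.2088]
orientation: [[-0.993, -0.117, -0.002], [-0.117, 0.993, -0.001], [0.002, -0.001, -1.0]]
contact_force: [0.5, -1.1, -0.1]
width: 0.0765
t 16.45 p [0.4541 0.0654 0.2088] yaw 96.71 tilt 0.14 F [ 0.5 -1.1 -0.1] w 0.0765
 twist -0.005  x 0.40 y 0.57 z 11.98  rows>=2.4
top [408. 146.] 93.4 96 bbox centre [ 0.6614 -0.1448  0.2628] mean [ 0.6614 -0.1446  0.2634]
top [234. 225.] 75.3 50 bbox centre [0.4876 0.2589 0.1201] mean [0.487  0.2594 0.1201]
side [233. 218.] 75.3 14 bbox centre [0.4887 0.2585 0.1203] mean [0.4879 0.2543 0.1198]
side [359. 231.] 96.3 36 bbox centre [ 0.6603 -0.1509  0.263 ] mean [ 0.6607 -0.1513  0.2639]
side [242. 253.] 90.2 25 bbox centre [0.4491 0.0699 0.1201] mean [0.4497 0.0695 0.12  ]
```

View pics/m14.png

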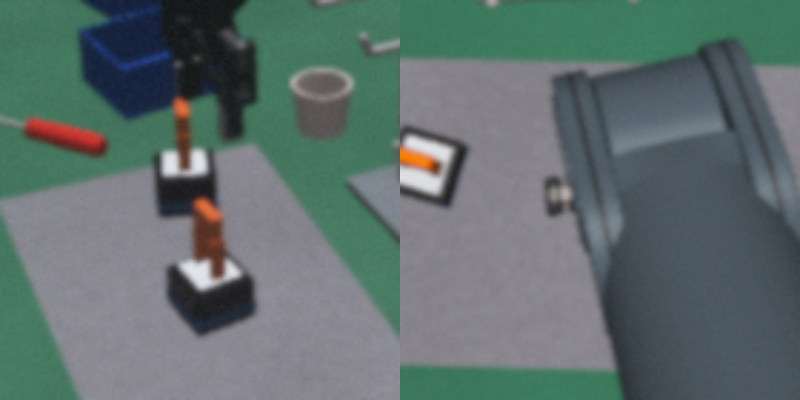

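```bash
python3 -m inch '[{"x":0.4,"y":0.5,"z":1,"twist":-0.005,"claw":0.8},{"x":0,"y":0,"z":2,"twist":0,"claw":0.8},{"x":0,"y":0,"z":2,"twist":0,"claw":0.8},{"x":0,"y":0,"z":1,"twist":0,"claw":0.8},{"x":0,"y":0,"z":0,"twist":0,"claw":0.8}]'; python3 -c "
from h import *
go((.4495,.0705,.089,97))
"
```

```text
clock: 17.15
ee_pos: [0.4496, 0.0695, 0.1488]
orientation: [[-0.993, -0.12, -0.001], [-0.12, 0.993, -0.001], [0.001, -0.0, -1.0]]
contact_force: [-0.2, 0.9, 0.5]
width: 0.0771
t 17.15 p [0.4496 0.0695 0.1488] yaw 96.89 tilt 0.09 F [-0.2  0.9  0.5] w 0.0771
 twist -0.002  x 0.00 y 0.10 z 5.98  rows>=1.2
```

```bash
python3 -m inch '[{"x":0,"y":0.1,"z":2,"twist":0,"claw":0.8},{"x":0,"y":0,"z":2,"twist":0,"claw":0.8},{"x":0,"y":0,"z":1.2,"twist":0,"claw":0.8},{"x":0,"y":0,"z":0.6,"twist":0,"claw":0.8},{"x":0,"y":0,"z":0,"twist":0,"claw":0.8}]';python3 -m inch '[{"x":0,"y":0,"z":0,"twist":0,"claw":-1},{"x":0,"y":0,"z":0,"twist":0,"claw":-1},{"x":0,"y":0,"z":0,"twist":0,"claw":-1},{"x":0,"y":0,"z":0,"twist":0,"claw":-1},{"x":0,"y":0,"z":0,"twist":0,"claw":-1},{"x":0,"y":0,"z":0,"twist":0,"claw":-1}]' 50;  python3 -c "
from h import *
go((.4495,.0705,.284,97))
s=snap('side','side15')
a=cv2.imread('pics/side15.png')[180:320,170:310]
cv2.imwrite('pics/m15.png',cv2.resize(a,(500,500)))
"
```

```text
clock: 17.65
ee_pos: [0.4501, 0.071, 0.0915]
orientation: [[-0.993, -0.121, -0.0], [-0.121, 0.993, -0.0], [0.0, -0.0, -1.0]]
contact_force: [-0.3, 0.6, -0.8]
width: 0.0769
clock: 18.25
ee_pos: [0.4503, 0.0714, 0.0922]
orientation: [[-0.993, -0.121, 0.001], [-0.121, 0.993, 0.0], [-0.002, 0.0, -1.0]]
contact_force: [-1.6, 0.4, 7.6]
width: 0.0373
t 18.25 p [0.4503 0.0714 0.0922] yaw 96.95 tilt 0.09 F [-1.6  0.4  7.6] w 0.0373
 twist -0.001  x 0.09 y -0.08 z -19.18  rows>=3.8
```

View pics/m15.png

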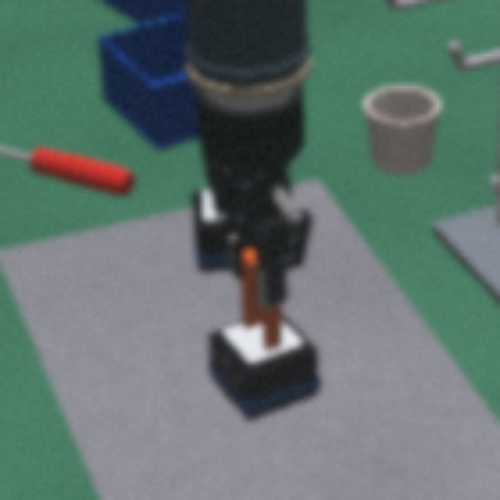

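```bash
python3 -m inch '[{"x":0,"y":0,"z":-1,"twist":0,"claw":-1},{"x":0,"y":0,"z":-2.5,"twist":0,"claw":-1},{"x":0,"y":0,"z":-3,"twist":0,"claw":-1},{"x":0,"y":0,"z":-3,"twist":0,"claw":-1},{"x":0,"y":0,"z":-3,"twist":0,"claw":-1},{"x":0,"y":0,"z":-3,"twist":0,"claw":-1},{"x":0,"y":0,"z":-3,"twist":0,"claw":-1},{"x":0,"y":0,"z":-0.5,"twist":0,"claw":-1}]'; python3 -m inch '[{"x":0,"y":0,"z":0,"twist":0.065,"claw":-1},{"x":0,"y":0,"z":0,"twist":0,"claw":-1},{"x":0,"y":0,"z":0,"twist":0,"claw":-1}]';  python3 -c "
from h import *
go((.569,.0673,.28,93.2),(.652,.0719,.28))
"
```

```text
clock: 19.1
ee_pos: [0.4509, 0.0713, 0.2851]
orientation: [[-0.993, -0.121, 0.005], [-0.121, 0.993, 0.001], [-0.006, 0.001, -1.0]]
contact_force: [-0.0, 0.5, -2.9]
width: 0.0368
clock: 19.4
ee_pos: [0.4493, 0.0711, 0.2809]
orientation: [[-0.998, -0.058, -0.001], [-0.058, 0.998, -0.0], [0.001, -0.0, -1.0]]
contact_force: [-1.0, 0.9, -1.9]
width: 0.037
t 19.4 p [0.4493 0.0711 0.2809] yaw 93.32 tilt 0.06 F [-1.   0.9 -1.9] w 0.037
 twist 0.002  x -11.93 y -1.05 z 0.09  rows>=2.4
 twist -0.000  x -8.31 y -0.00 z 0.00  rows>=1.7
```

```bash
python3 -m inch '[{"x":-2.5,"y":-0.5,"z":0,"twist":0,"claw":-1},{"x":-3,"y":-0.5,"z":0,"twist":0.002,"claw":-1},{"x":-3,"y":0,"z":0,"twist":0,"claw":-1},{"x":-2.5,"y":0,"z":0,"twist":0,"claw":-1},{"x":-0.8,"y":0,"z":0,"twist":0,"claw":-1},{"x":0,"y":0,"z":0,"twist":0,"claw":-1},{"x":0,"y":0,"z":0,"twist":0,"claw":-1}]';  python3 -c "
from h import *
go((.652,.0719,.28,93.2))
loops()
s=snap('side','side16');t=snap('top','top9')
a=cv2.imread('pics/side16.png')[150:330,250:430];b=cv2.imread('pics/top9.png')[80:220,260:400]
cv2.imwrite('pics/m16.png',np.hstack([cv2.resize(a,(400,400)),cv2.resize(b,(400,400))]))
"
```

```text
clock: 20.1
ee_pos: [0.5671, 0.0676, 0.2809]
orientation: [[-0.998, -0.055, -0.002], [-0.055, 0.999, -0.0], [0.002, -0.0, -1.0]]
contact_force: [-0.4, -0.2, -1.5]
width: 0.0369
t 20.1 p [0.5671 0.0676 0.2809] yaw 93.14 tilt 0.1 F [-0.4 -0.2 -1.5] w 0.0369
 twist -0.001  x -8.50 y -0.04 z 0.09  rows>=1.7
top [407. 146.] 94.9 102 bbox centre [ 0.6614 -0.1449  0.2635] mean [ 0.661  -0.1446  0.2631]
top [234. 225.] 75.9 49 bbox centre [0.4877 0.2589 0.1191] mean [0.4872 0.2597 0.1197]
side [281. 180.] 81.8 11 bbox centre [0.564  0.0715 0.3089] mean [0.5638 0.0743 0.309 ]
side [233. 218.] 79.3 12 bbox centre [0.4878 0.2524 0.1209] mean [0.4873 0.2516 0.1214]
side [359. 231.] 94.0 33 bbox centre [ 0.661  -0.1508  0.264 ] mean [ 0.6606 -0.1512  0.2644]
```

View pics/m16.png

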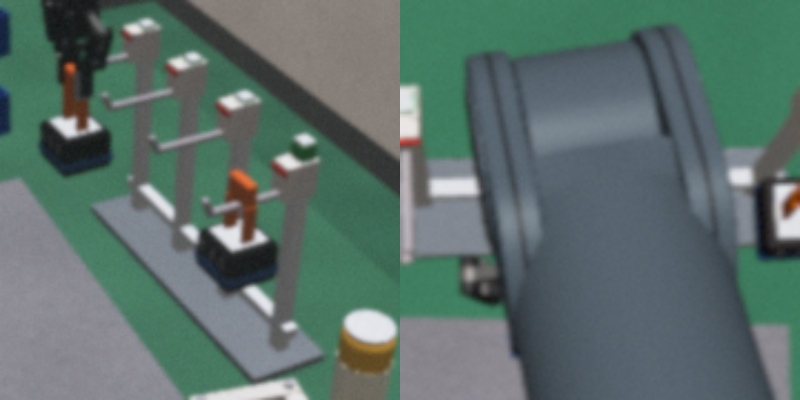

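Head aligned in front of hook at y≈0.072; inserting.

```bash
python3 -m inch '[{"x":-1.5,"y":0,"z":0,"twist":0,"claw":-1},{"x":-1.5,"y":0,"z":0,"twist":0,"claw":-1},{"x":-1.5,"y":0,"z":0,"twist":0,"claw":-1},{"x":0,"y":0,"z":0,"twist":0,"claw":-1},{"x":0,"y":0,"z":0,"twist":0,"claw":-1}]';  python3 -c "
from h import *
go((.652,.0719,.28,93.2))
s=snap('side','side17')
a=cv2.imread('pics/side17.png')[150:290,270:410]
cv2.imwrite('pics/m17.png',cv2.resize(a,(560,560),interpolation=cv2.INTER_CUBIC))
"
```

```text
clock: 20.8
ee_pos: [0.6125, 0.0701, 0.2813]
orientation: [[-0.999, -0.054, -0.001], [-0.054, 0.999, -0.0], [0.001, -0.0, -1.0]]
contact_force: [-0.3, -0.7, -2.0]
width: 0.0372
t 20.8 p [0.6125 0.0701 0.2813] yaw 93.11 tilt 0.04 F [-0.3 -0.7 -2. ] w 0.0372
 twist -0.002  x -3.96 y -0.04 z 0.13  rows>=0.8
```

View pics/m17.png

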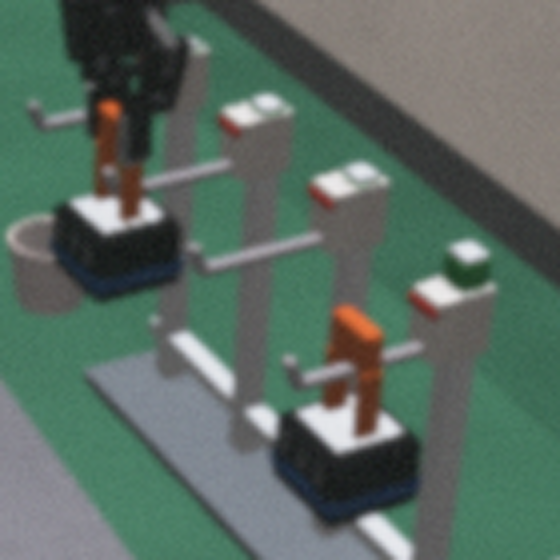

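The second hook's tip is visible inside the window. Continue in and lower.

```bash
python3 -m inch '[{"x":-1.5,"y":0,"z":0,"twist":0,"claw":-1},{"x":-1.5,"y":0,"z":0,"twist":0,"claw":-1},{"x":-0.9,"y":0,"z":0,"twist":0,"claw":-1},{"x":0,"y":0,"z":0,"twist":0,"claw":-1},{"x":0,"y":0,"z":0,"twist":0,"claw":-1}]'; python3 -m inch '[{"x":0,"y":0,"z":0.8,"twist":0,"claw":-1},{"x":0,"y":0,"z":0.8,"twist":0,"claw":-1},{"x":0,"y":0,"z":0.5,"twist":0,"claw":-1},{"x":0,"y":0,"z":0.2,"twist":0,"claw":-1},{"x":0,"y":0,"z":0.2,"twist":0,"claw":-1},{"x":0,"y":0,"z":0,"twist":0,"claw":-1}]'; python3 -m inch '[{"x":0,"y":0,"z":0.2,"twist":0,"claw":-1},{"x":0,"y":0,"z":0.1,"twist":0,"claw":-1},{"x":0,"y":0,"z":0.1,"twist":0,"claw":-1},{"x":0,"y":0,"z":0,"twist":0,"claw":-1}]'
```

```text
clock: 21.35
ee_pos: [0.6514, 0.0722, 0.2813]
orientation: [[-0.999, -0.054, -0.001], [-0.054, 0.999, -0.0], [0.001, -0.0, -1.0]]
contact_force: [-1.2, 0.6, -1.9]
width: 0.0372
clock: 21.95
ee_pos: [0.652, 0.0722, 0.2561]
orientation: [[-0.999, -0.054, -0.0], [-0.054, 0.999, -0.0], [0.0, -0.0, -1.0]]
contact_force: [0.0, 0.1, -2.4]
width: 0.0371
clock: 22.35
ee_pos: [0.6523, 0.0723, 0.2529]
orientation: [[-0.999, -0.054, 0.001], [-0.054, 0.999, 0.0], [-0.001, 0.0, -1.0]]
contact_force: [-0.6, 0.4, 3.1]
width: 0.0374
```

```bash
python3 -m inch '[{"x":0,"y":0,"z":0.15,"twist":0,"claw":-1},{"x":0,"y":0,"z":0.15,"twist":0,"claw":-1},{"x":0,"y":0,"z":0.15,"twist":0,"claw":-1},{"x":0,"y":0,"z":0,"twist":0,"claw":-1}]'; python3 -m inch '[{"x":0,"y":0,"z":0.15,"twist":0,"claw":-1},{"x":0,"y":0,"z":0.15,"twist":0,"claw":-1},{"x":0,"y":0,"z":0.15,"twist":0,"claw":-1},{"x":0,"y":0,"z":0.15,"twist":0,"claw":-1},{"x":0,"y":0,"z":0.15,"twist":0,"claw":-1},{"x":0,"y":0,"z":0.15,"twist":0,"claw":-1},{"x":0,"y":0,"z":0.15,"twist":0,"claw":-1},{"x":0,"y":0,"z":0,"twist":0,"claw":-1}]'; python3 -c "
from h import *
hooks(('side',))
go((.652,.0723,.237))
s=snap('side','side18')"
```

```text
clock: 22.75
ee_pos: [0.6523, 0.0723, 0.2477]
orientation: [[-0.999, -0.054, 0.0], [-0.054, 0.999, -0.0], [-0.0, -0.0, -1.0]]
contact_force: [0.8, 0.7, 2.0]
width: 0.0371
clock: 23.55
ee_pos: [0.6522, 0.0723, 0.2371]
orientation: [[-0.999, -0.054, 0.0], [-0.054, 0.999, 0.0], [-0.0, -0.0, -1.0]]
contact_force: [2.2, 0.8, 1.2]
width: 0.037
side h1 red n 0 z None green 0 bar n 73 z 0.2525
side h2 red n 0 z None green 23 bar n 89 z 0.2371
side h3 red n 0 z None green 0 bar n 107 z 0.2528
side h4 red n 0 z None green 41 bar n 123 z 0.2364
t 23.6 p [0.6521 0.0723 0.2371] yaw 93.11 tilt 0.01 F [2.9 0.5 1.2] w 0.0371
 twist -0.000  x 0.01 y 0.00 z 0.01  rows>=0.0
```

View pics/side18.png

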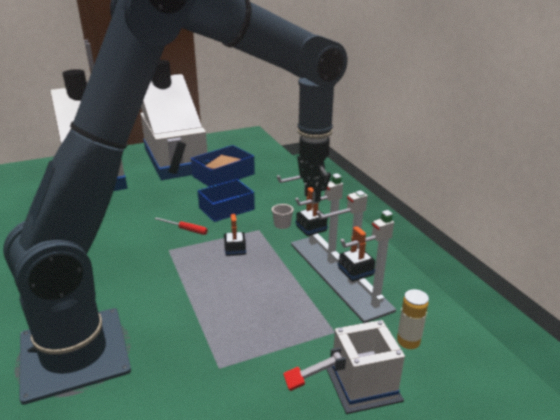

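Second hook is down ~16 mm with green showing (336,180). Release, rise, and re-measure the last head.

```bash
python3 -m inch '[{"x":0,"y":0,"z":0,"twist":0,"claw":0.6},{"x":0,"y":0,"z":0,"twist":0,"claw":0.6},{"x":0,"y":0,"z":0,"twist":0,"claw":0.6},{"x":0,"y":0,"z":0,"twist":0,"claw":0.6},{"x":0,"y":0,"z":-0.5,"twist":0,"claw":0.6},{"x":0,"y":0,"z":-1.5,"twist":0,"claw":0.6},{"x":0,"y":0,"z":-2,"twist":0,"claw":0.6},{"x":0,"y":0,"z":-3,"twist":0,"claw":0.6}]'; python3 -m inch '[{"x":0,"y":0,"z":-2.7,"twist":0,"claw":0.6},{"x":0,"y":0,"z":0,"twist":0,"claw":0.6}]'; python3 -c "
from h import *
hooks(('side',))
loops()
t=snap('top','top10'); P=cloud(t)
H=hsv(t); im=t['img'].astype(int)
box=(P[...,0]>.43)&(P[...,0]<.55)&(P[...,1]>.2)&(P[...,1]<.32)
m=box&(P[...,2]>.03)&(P[...,2]<.06)
q=P[m]; print('block',len(q),cv2.minAreaRect((q[:,:2]*1000).astype(np.float32)))
go((.4875,.2565,.2,74))
b=cv2.imread('pics/top10.png')[190:260,200:270]
cv2.imwrite('pics/m19.png',cv2.resize(b,(560,560),interpolation=cv2.INTER_CUBIC))
"
```

```text
clock: 24.45
ee_pos: [0.6513, 0.0722, 0.3071]
orientation: [[-0.999, -0.054, -0.003], [-0.054, 0.999, -0.0], [0.003, -0.0, -1.0]]
contact_force: [0.9, -0.2, -0.2]
width: 0.0684
clock: 24.65
ee_pos: [0.6535, 0.0723, 0.339]
orientation: [[-0.999, -0.054, 0.007], [-0.054, 0.999, 0.001], [-0.007, 0.001, -1.0]]
contact_force: [0.3, 0.0, 0.7]
width: 0.0683
side h1 red n 0 z None green 0 bar n 83 z 0.2529
side h2 red n 0 z None green 24 bar n 96 z 0.2368
side h3 red n 0 z None green 0 bar n 107 z 0.2533
side h4 red n 0 z None green 43 bar n 131 z 0.2367
top [407. 146.] 94.2 104 bbox centre [ 0.6619 -0.1448  0.2625] mean [ 0.6611 -0.1447  0.2629]
top [234. 225.] 74.7 50 bbox centre [0.4876 0.2588 0.1195] mean [0.4873 0.2597 0.1198]
side [312. 191.] 99.4 21 bbox centre [0.65   0.0666 0.2635] mean [0.65   0.0663 0.2641]
side [233. 218.] 74.4 10 bbox centre [0.4859 0.2522 0.1208] mean [0.4874 0.2512 0.1202]
side [359. 231.] 92.2 30 bbox centre [ 0.6617 -0.1502  0.264 ] mean [ 0.6609 -0.1514  0.2643]
block 459 ((487.7882080078125, 260.88623046875), (64.35823822021484, 64.72623443603516), 74.6906967163086)
t 24.85 p [0.6516 0.0722 0.3335] yaw 93.11 tilt 0.08 F [-0.1 -0.4 -0.3] w 0.0684
 twist 0.334  x 20.85 y 13.19 z 13.35  rows>=5.6
```

View pics/m19.png

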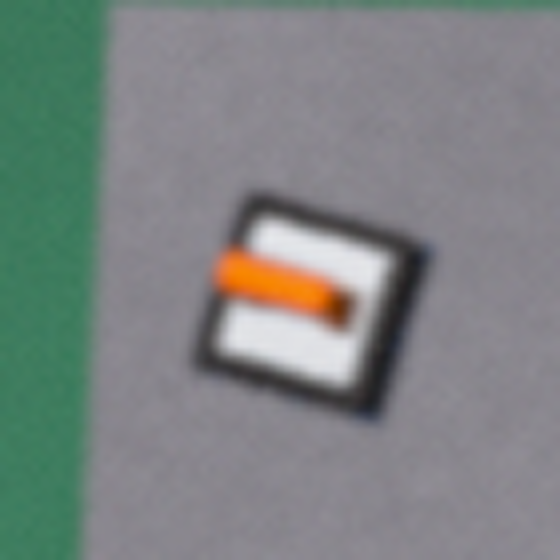

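View pics/top10.png

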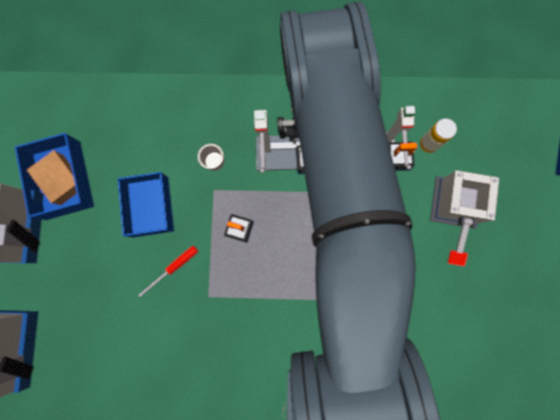

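Last head at (0.4877, 0.258), yaw 74.7° (pixels 238,228). Hooked heads hold.

```bash
python3 -m inch '[{"x":3,"y":0,"z":0,"twist":0,"claw":0.6},{"x":4,"y":0,"z":0,"twist":0,"claw":0.6},{"x":3,"y":0,"z":0,"twist":0,"claw":0.8},{"x":0,"y":0,"z":0,"twist":0.11,"claw":0.8},{"x":0,"y":0,"z":0,"twist":0.11,"claw":0.8},{"x":0,"y":0,"z":0,"twist":0.1,"claw":0.8}]'; python3 -c "
from h import *
go((.4877,.2580,.2,74.7))"
```

```text
clock: 25.45
ee_pos: [0.5515, 0.0667, 0.3336]
orientation: [[-0.964, 0.267, -0.002], [0.267, 0.964, -0.0], [0.001, -0.001, -1.0]]
contact_force: [0.5, -0.3, -0.2]
width: 0.0765
t 25.45 p [0.5515 0.0667 0.3336] yaw 74.52 tilt 0.09 F [ 0.5 -0.3 -0.2] w 0.0765
 twist -0.003  x 11.20 y 16.76 z 13.36  rows>=4.8
```

```bash
python3 -m inch '[{"x":2.2,"y":3.2,"z":1.5,"twist":0,"claw":0.8},{"x":2.2,"y":3.4,"z":2.5,"twist":0,"claw":0.8},{"x":2.2,"y":3.4,"z":3,"twist":0,"claw":0.8},{"x":2.3,"y":3.4,"z":3,"twist":0,"claw":0.8},{"x":2.3,"y":3.4,"z":3.3,"twist":0,"claw":0.8},{"x":0,"y":0,"z":0,"twist":0,"claw":0.8},{"x":0,"y":0,"z":0,"twist":0,"claw":0.8}]'; python3 -c "
from h import *
go((.4877,.2580,.15,74.7),(.4877,.2580,.089,74.7))
s=snap('side','side20')"
```

```text
clock: 26.15
ee_pos: [0.488, 0.2558, 0.2023]
orientation: [[-0.966, 0.26, -0.003], [0.26, 0.966, -0.002], [0.002, -0.003, -1.0]]
contact_force: [-0.9, -0.6, -0.3]
width: 0.0766
t 26.15 p [0.488  0.2558 0.2023] yaw 74.91 tilt 0.2 F [-0.9 -0.6 -0.3] w 0.0766
 twist 0.004  x 0.09 y 0.21 z 5.23  rows>=1.0
 twist -0.000  x 0.00 y 0.00 z 6.10  rows>=1.2
```

View pics/side20.png

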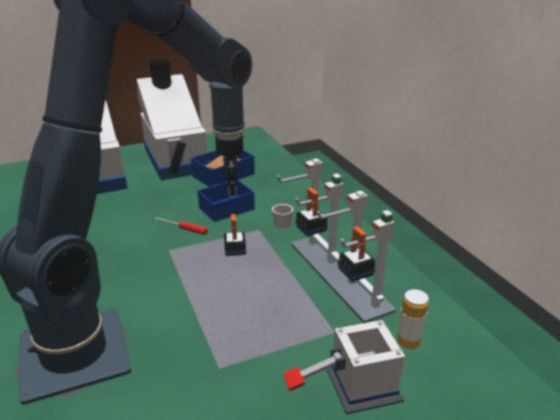

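The gripper is above the last head (234,235), which has not moved; no other heads are on the bench.

```bash
python3 -m inch '[{"x":0.1,"y":0.1,"z":2,"twist":0,"claw":0.8},{"x":0,"y":0,"z":2,"twist":0,"claw":0.8},{"x":0,"y":0,"z":1,"twist":0,"claw":0.8},{"x":0,"y":0,"z":0,"twist":0,"claw":0.8}]'; python3 -c "
from h import *
go((.4877,.2580,.089,74.7))
loops()"
```

```text
clock: 26.6
ee_pos: [0.4886, 0.2553, 0.1532]
orientation: [[-0.964, 0.264, -0.001], [0.264, 0.964, -0.001], [0.001, -0.002, -1.0]]
contact_force: [0.3, 0.1, 1.2]
width: 0.077
t 26.6 p [0.4886 0.2553 0.1532] yaw 74.67 tilt 0.1 F [0.3 0.1 1.2] w 0.077
 twist -0.000  x 0.16 y 0.24 z 6.42  rows>=1.3
top [408. 146.] 93.4 98 bbox centre [ 0.6617 -0.1454  0.2627] mean [ 0.6614 -0.1448  0.2634]
top [311. 149.] 94.5 87 bbox centre [0.6506 0.0715 0.2636] mean [0.6502 0.0724 0.2638]
side [312. 191.] 92.4 22 bbox centre [0.6502 0.0685 0.2639] mean [0.6493 0.0668 0.2644]
side [233. 218.] 81.0 13 bbox centre [0.4879 0.2545 0.1193] mean [0.4878 0.2533 0.1197]
side [359. 231.] 92.7 33 bbox centre [ 0.6613 -0.1484  0.2634] mean [ 0.6614 -0.1509  0.2639]
```

```bash
python3 -m inch '[{"x":0.1,"y":0.1,"z":2,"twist":0,"claw":0.8},{"x":0,"y":0,"z":2,"twist":0,"claw":0.8},{"x":0,"y":0,"z":1.4,"twist":0,"claw":0.8},{"x":0,"y":0,"z":0.7,"twist":0,"claw":0.8},{"x":0,"y":0,"z":0,"twist":0,"claw":0.8}]';python3 -m inch '[{"x":0,"y":0,"z":0,"twist":0,"claw":-1},{"x":0,"y":0,"z":0,"twist":0,"claw":-1},{"x":0,"y":0,"z":0,"twist":0,"claw":-1},{"x":0,"y":0,"z":0,"twist":0,"claw":-1},{"x":0,"y":0,"z":0,"twist":0,"claw":-1},{"x":0,"y":0,"z":0,"twist":0,"claw":-1}]' 50;  python3 -c "
from h import *
go((.4877,.258,.284))
s=snap('side','side21')
a=cv2.imread('pics/side21.png')[150:290,160:300]
cv2.imwrite('pics/m21.png',cv2.resize(a,(500,500)))
"
```

```text
clock: 27.2
ee_pos: [0.488, 0.2577, 0.0928]
orientation: [[-0.965, 0.263, -0.0], [0.263, 0.965, -0.0], [0.0, -0.0, -1.0]]
contact_force: [-0.1, -0.7, -0.2]
width: 0.077
clock: 27.8
ee_pos: [0.4885, 0.2585, 0.0937]
orientation: [[-0.965, 0.263, 0.002], [0.263, 0.965, 0.001], [-0.001, 0.002, -1.0]]
contact_force: [0.2, 2.1, 6.8]
width: 0.0372
t 27.8 p [0.4885 0.2585 0.0937] yaw 74.78 tilt 0.11 F [0.2 2.1 6.8] w 0.0372
 twist -0.000  x 0.06 y -0.07 z -19.03  rows>=3.8
```

View pics/m21.png

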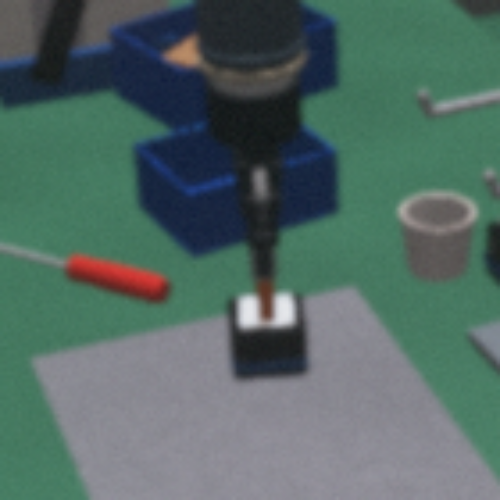

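```bash
python3 -m inch '[{"x":0,"y":0,"z":-1,"twist":0,"claw":-1},{"x":0,"y":0,"z":-2.5,"twist":0,"claw":-1},{"x":0,"y":0,"z":-3,"twist":0,"claw":-1},{"x":0,"y":0,"z":-3,"twist":0,"claw":-1},{"x":0,"y":0,"z":-3,"twist":0,"claw":-1},{"x":0,"y":0,"z":-3,"twist":0,"claw":-1},{"x":0,"y":0,"z":-3,"twist":0,"claw":-1},{"x":0,"y":0,"z":-0.4,"twist":0,"claw":-1}]'; python3 -m inch '[{"x":0,"y":0,"z":0,"twist":-0.11,"claw":-1},{"x":0,"y":0,"z":0,"twist":-0.11,"claw":-1},{"x":0,"y":0,"z":0,"twist":-0.1,"claw":-1},{"x":0,"y":0,"z":0,"twist":0,"claw":-1},{"x":0,"y":0,"z":0,"twist":0,"claw":-1}]';  python3 -c "
from h import *
go((.563,.1768,.282,93.2),(.646,.1814,.282))
"
```

```text
clock: 28.65
ee_pos: [0.4889, 0.2582, 0.2857]
orientation: [[-0.965, 0.263, 0.005], [0.263, 0.965, 0.003], [-0.004, 0.004, -1.0]]
contact_force: [0.5, -0.2, -3.0]
width: 0.0371
clock: 29.15
ee_pos: [0.4875, 0.2575, 0.2812]
orientation: [[-0.999, -0.051, -0.001], [-0.051, 0.999, -0.001], [0.001, -0.001, -1.0]]
contact_force: [-0.0, 0.6, -2.4]
width: 0.0369
t 29.15 p [0.4875 0.2575 0.2812] yaw 92.92 tilt 0.08 F [-0.   0.6 -2.4] w 0.0369
 twist -0.005  x -7.09 y -8.48 z -0.08  rows>=2.2
 twist -0.000  x -8.31 y -0.00 z 0.00  rows>=1.7
```

```bash
python3 -m inch '[{"x":0,"y":-2,"z":0,"twist":-0.005,"claw":-1},{"x":-1,"y":-3,"z":0,"twist":0,"claw":-1},{"x":-2,"y":-2.5,"z":0,"twist":0,"claw":-1},{"x":-2,"y":-1,"z":0,"twist":0,"claw":-1},{"x":-1.6,"y":0,"z":-0.1,"twist":0,"claw":-1},{"x":0,"y":0,"z":0,"twist":0,"claw":-1},{"x":0,"y":0,"z":0,"twist":0,"claw":-1}]';  python3 -c "
from h import *
go((.646,.1814,.282,93.2))
loops()
s=snap('side','side22');t=snap('top','top11')
a=cv2.imread('pics/side22.png')[130:270,230:370];b=cv2.imread('pics/top11.png')[90:210,200:320]
cv2.imwrite('pics/m22.png',np.hstack([cv2.resize(a,(400,400)),cv2.resize(b,(400,400))]))
"
```

```text
clock: 29.85
ee_pos: [0.5582, 0.177, 0.2822]
orientation: [[-0.998, -0.058, -0.001], [-0.058, 0.998, -0.0], [0.001, -0.0, -1.0]]
contact_force: [0.4, 0.6, -3.7]
width: 0.0371
t 29.85 p [0.5582 0.177  0.2822] yaw 93.3 tilt 0.08 F [ 0.4  0.6 -3.7] w 0.0371
 twist 0.002  x -8.79 y -0.05 z 0.02  rows>=1.8
top [407. 146.] 94.5 103 bbox centre [ 0.6615 -0.1448  0.2622] mean [ 0.6611 -0.1449  0.2628]
top [311. 149.] 93.5 89 bbox centre [0.6502 0.0727 0.2636] mean [0.6502 0.0724 0.2639]
side [312. 191.] 92.9 18 bbox centre [0.6484 0.065  0.2654] mean [0.6493 0.0661 0.2647]
side [359. 231.] 90.2 32 bbox centre [ 0.6616 -0.1527  0.2641] mean [ 0.6612 -0.1519  0.2643]
```

View pics/m22.png

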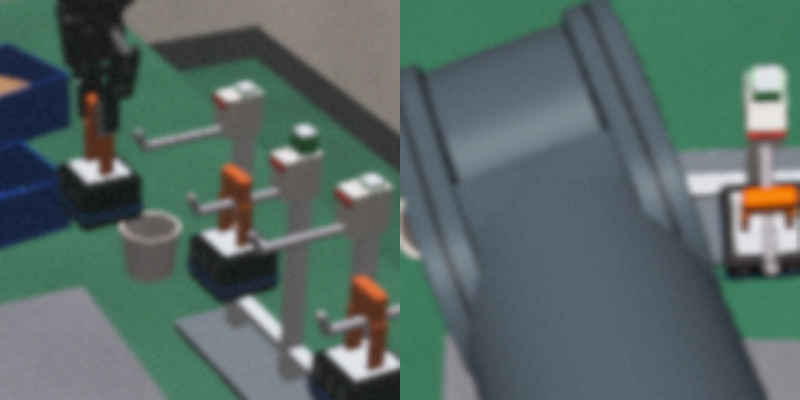

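The head is in front of the last chosen hook (tip at 135,135 in the left panel). Inserting.

```bash
python3 -m inch '[{"x":-1.5,"y":0,"z":0,"twist":0,"claw":-1},{"x":-1.5,"y":0,"z":0,"twist":0,"claw":-1},{"x":-1.8,"y":0,"z":0,"twist":0,"claw":-1},{"x":0,"y":0,"z":0,"twist":0,"claw":-1},{"x":0,"y":0,"z":0,"twist":0,"claw":-1}]';  python3 -c "
from h import *
go((.646,.1814,.282,93.2))
s=snap('side','side23')
a=cv2.imread('pics/side23.png')[130:270,230:370]
cv2.imwrite('pics/m23.png',cv2.resize(a,(560,560),interpolation=cv2.INTER_CUBIC))
"
```

```text
clock: 30.55
ee_pos: [0.6061, 0.1799, 0.2825]
orientation: [[-0.998, -0.059, -0.001], [-0.059, 0.998, -0.0], [0.001, -0.0, -1.0]]
contact_force: [-1.1, 0.0, -2.7]
width: 0.0369
t 30.55 p [0.6061 0.1799 0.2825] yaw 93.39 tilt 0.05 F [-1.1  0.  -2.7] w 0.0369
 twist 0.003  x -3.99 y -0.07 z 0.05  rows>=0.8
```

View pics/m23.png

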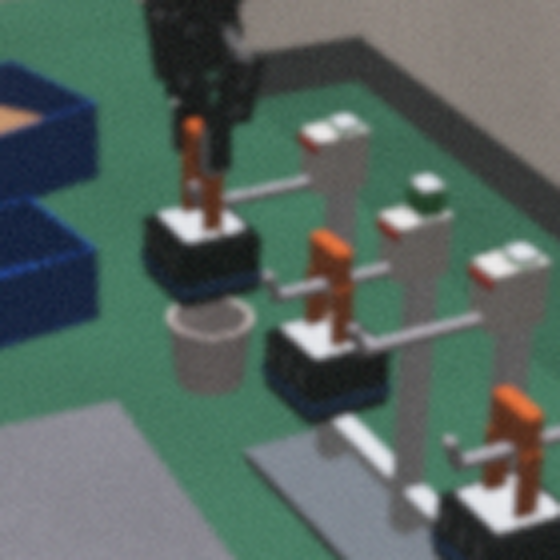

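The tip is in the window; going in fully and lowering.

```bash
python3 -m inch '[{"x":-1.5,"y":0,"z":0,"twist":0,"claw":-1},{"x":-1.5,"y":0,"z":0,"twist":0,"claw":-1},{"x":-0.9,"y":0,"z":0,"twist":0,"claw":-1},{"x":0,"y":0,"z":0,"twist":0,"claw":-1},{"x":0,"y":0,"z":0,"twist":0,"claw":-1}]'; python3 -m inch '[{"x":0,"y":0,"z":0.8,"twist":0,"claw":-1},{"x":0,"y":0,"z":0.8,"twist":0,"claw":-1},{"x":0,"y":0,"z":0.5,"twist":0,"claw":-1},{"x":0,"y":0,"z":0.2,"twist":0,"claw":-1},{"x":0,"y":0,"z":0.2,"twist":0,"claw":-1},{"x":0,"y":0,"z":0,"twist":0,"claw":-1}]'; python3 -m inch '[{"x":0,"y":0,"z":0.2,"twist":0,"claw":-1},{"x":0,"y":0,"z":0.1,"twist":0,"claw":-1},{"x":0,"y":0,"z":0.1,"twist":0,"claw":-1},{"x":0,"y":0,"z":0,"twist":0,"claw":-1}]'
```

```text
clock: 31.1
ee_pos: [0.6448, 0.1822, 0.2826]
orientation: [[-0.998, -0.059, -0.001], [-0.059, 0.998, -0.0], [0.001, -0.0, -1.0]]
contact_force: [0.5, 0.6, -2.9]
width: 0.037
clock: 31.7
ee_pos: [0.6455, 0.1821, 0.2576]
orientation: [[-0.998, -0.059, -0.0], [-0.059, 0.998, -0.0], [0.0, -0.0, -1.0]]
contact_force: [-0.3, 0.3, -2.8]
width: 0.0372
clock: 32.1
ee_pos: [0.6458, 0.1822, 0.2543]
orientation: [[-0.998, -0.059, 0.001], [-0.059, 0.998, 0.0], [-0.001, 0.0, -1.0]]
contact_force: [-0.8, 0.1, 3.1]
width: 0.0371
```

```bash
python3 -m inch '[{"x":0,"y":0,"z":0.15,"twist":0,"claw":-1},{"x":0,"y":0,"z":0.15,"twist":0,"claw":-1},{"x":0,"y":0,"z":0.15,"twist":0,"claw":-1},{"x":0,"y":0,"z":0,"twist":0,"claw":-1}]'; python3 -m inch '[{"x":0,"y":0,"z":0.15,"twist":0,"claw":-1},{"x":0,"y":0,"z":0.15,"twist":0,"claw":-1},{"x":0,"y":0,"z":0.15,"twist":0,"claw":-1},{"x":0,"y":0,"z":0.15,"twist":0,"claw":-1},{"x":0,"y":0,"z":0.15,"twist":0,"claw":-1},{"x":0,"y":0,"z":0.15,"twist":0,"claw":-1},{"x":0,"y":0,"z":0.15,"twist":0,"claw":-1},{"x":0,"y":0,"z":0,"twist":0,"claw":-1}]'; python3 -c "
from h import *
hooks()
go((.646,.1822,.2385))
s=snap('side','side24')
a=cv2.imread('pics/side24.png')[130:290,230:420]
cv2.imwrite('pics/m24.png',cv2.resize(a,None,fx=3.5,fy=3.5,interpolation=cv2.INTER_CUBIC))"
```

```text
clock: 32.5
ee_pos: [0.6457, 0.1821, 0.2491]
orientation: [[-0.998, -0.059, 0.0], [-0.059, 0.998, 0.0], [-0.0, -0.0, -1.0]]
contact_force: [1.2, 0.3, 1.7]
width: 0.0372
clock: 33.3
ee_pos: [0.6456, 0.1821, 0.2385]
orientation: [[-0.998, -0.059, 0.0], [-0.059, 0.998, 0.0], [-0.0, 0.0, -1.0]]
contact_force: [2.5, 0.1, 0.9]
width: 0.0368
side h1 red n 0 z None green 23 bar n 78 z 0.2367
side h2 red n 0 z None green 21 bar n 110 z 0.2371
side h3 red n 0 z None green 0 bar n 109 z 0.2532
side h4 red n 0 z None green 41 bar n 128 z 0.2367
top h1 red n 0 z None green 0 bar n 0 z None
top h2 red n 0 z None green 0 bar n 104 z 0.2365
top h3 red n 0 z None green 0 bar n 126 z 0.2538
top h4 red n 0 z None green 7 bar n 123 z 0.2365
t 33.4 p [0.6455 0.1821 0.2385] yaw 93.4 tilt 0.02 F [ 1.5 -0.2  1.2] w 0.0371
 twist -0.000  x -0.05 y 0.01 z 0.00  rows>=0.0
```

View pics/m24.png

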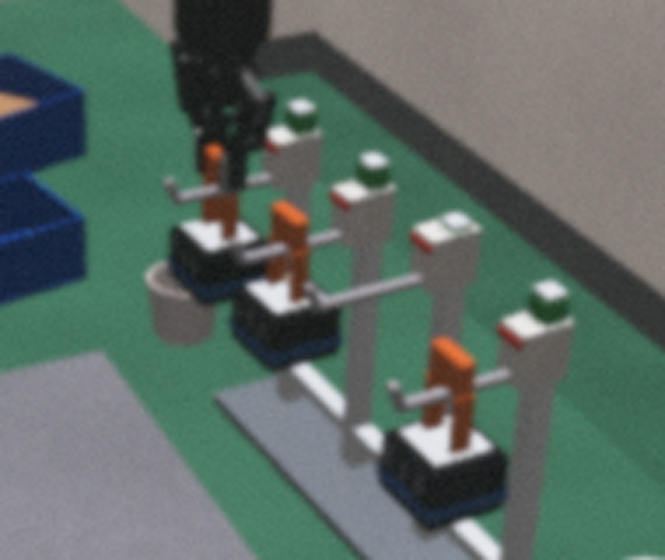

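All three used hooks show green and have slid about 16 mm. Release, rise and back off.

```bash
python3 -m inch '[{"x":0,"y":0,"z":0,"twist":0,"claw":0.6},{"x":0,"y":0,"z":0,"twist":0,"claw":0.6},{"x":0,"y":0,"z":0,"twist":0,"claw":0.6},{"x":0,"y":0,"z":0,"twist":0,"claw":0.6},{"x":0,"y":0,"z":-0.5,"twist":0,"claw":0.6},{"x":0,"y":0,"z":-1.5,"twist":0,"claw":0.6},{"x":0,"y":0,"z":-2,"twist":0,"claw":0.6},{"x":0,"y":0,"z":-3,"twist":0,"claw":0.6}]'; python3 -m inch '[{"x":0,"y":0,"z":-3,"twist":0,"claw":0.6},{"x":3,"y":0,"z":0,"twist":0,"claw":0.6},{"x":4,"y":0,"z":0,"twist":0,"claw":0.6},{"x":4,"y":1,"z":0,"twist":0,"claw":0.6},{"x":3,"y":4,"z":0,"twist":0,"claw":0.6},{"x":0,"y":4,"z":0,"twist":0,"claw":0.6},{"x":0,"y":4,"z":0,"twist":0,"claw":0.6},{"x":0,"y":0,"z":0,"twist":0,"claw":0.6}]'; python3 -c "
from h import *
hooks();loops()
t=snap('top','top12');s=snap('side','side25')
go((.5,.3,.3))"
```

```text
clock: 34.25
ee_pos: [0.6448, 0.1819, 0.3085]
orientation: [[-0.998, -0.059, -0.003], [-0.059, 0.998, -0.001], [0.003, -0.001, -1.0]]
contact_force: [1.1, 0.2, 0.2]
width: 0.0682
clock: 35.05
ee_pos: [0.4958, 0.31, 0.3389]
orientation: [[-0.998, -0.067, -0.001], [-0.067, 0.998, 0.003], [0.001, 0.003, -1.0]]
contact_force: [0.0, 0.7, -0.6]
width: 0.0684
side h1 red n 0 z None green 21 bar n 87 z 0.2361
side h2 red n 0 z None green 23 bar n 104 z 0.2364
side h3 red n 0 z None green 0 bar n 110 z 0.253
side h4 red n 0 z None green 43 bar n 128 z 0.2368
top h1 red n 0 z None green 3 bar n 111 z 0.2367
top h2 red n 0 z None green 0 bar n 114 z 0.2365
top h3 red n 0 z None green 0 bar n 126 z 0.2536
top h4 red n 0 z None green 7 bar n 127 z 0.2361
top [408. 146.] 94.0 101 bbox centre [ 0.6619 -0.1451  0.263 ] mean [ 0.6612 -0.1447  0.2629]
top [261. 151.] 91.9 97 bbox centre [0.6434 0.1839 0.2637] mean [0.6432 0.1839 0.2641]
top [311. 149.] 94.8 88 bbox centre [0.6499 0.0715 0.2635] mean [0.6501 0.0724 0.2638]
side [293. 175.] 87.6 17 bbox centre [0.6424 0.1759 0.2637] mean [0.6426 0.1746 0.2646]
side [312. 191.] 91.7 20 bbox centre [0.6498 0.0679 0.2645] mean [0.649  0.0674 0.2645]
side [359. 231.] 92.2 34 bbox centre [ 0.6613 -0.1523  0.264 ] mean [ 0.6607 -0.1514  0.2641]
t 35.35 p [0.4986 0.3022 0.339 ] yaw 93.27 tilt 0.03 F [-0.1 -0.4 -0.4] w 0.0683
 twist -0.000  x -0.13 y -0.23 z 3.90  rows>=0.8
```

View pics/top12.png

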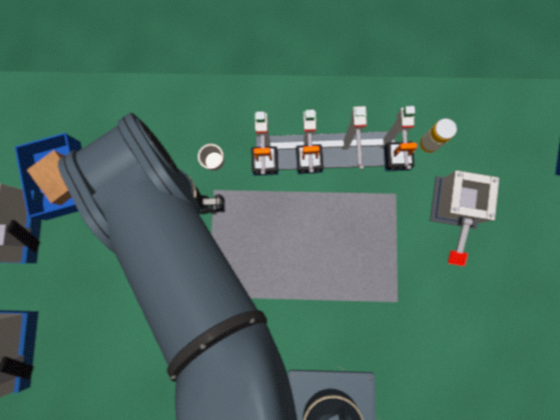

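View pics/side25.png

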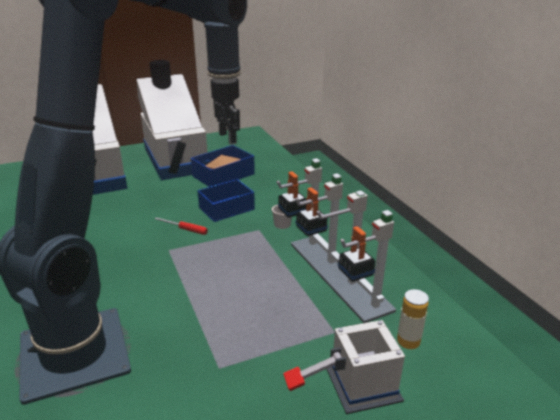

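All three heads hang on hooks at pixels (261,151), (311,149) and (408,146). The bench has no standing head left, the bystanders look to be where they started, and the arm is clear.

```bash
python3 -c "
from h import *
print(bot.close_job()); print(bot.read_state()['clock'])"
```

```text
the job is handed in; nothing more can be done
None
the job is handed in; nothing more can be done
```

I handed in the job at about 35 s of the 210 s allowed, with all three drive heads hung on the rack and tugged. I pressed the lever down to its stop, at about 50 N, and head_a rose to a top height of 0.183 m. I then hung head_a and the two loose heads; no third loose head was on the bench.

- **Tugs:** the last side images show the three used hooks down about 16 mm (bars at z ≈ 0.237 against 0.253 for the unused hook) with the green band showing. By the tool's force reading, each tug put about 5–6 N on its hook.
- **Bench:** by eye, the bystanders look unmoved; I did not measure them. The arm was clear of everything, and no grip or hanging had to be repeated.
- **Disagreement:** the two cameras differed by 3–8 mm sideways on the loop positions, more than the stated 2 mm, but still within the window clearance. From above, the green band was hard to see, with none picked up on one of the three hooks, so that check rests on the side view and the bar heights.

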